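# Put the hand stamps away in their stiff-lidded case

### The job

Put the reading room's hand stamps away: use the spatula's blade in the slit under the lip to lever up the case's tight lid (not your fingers), and open it all the way. Lift every stamp that is on the rack off its hook and put it in the case, then close the lid fully. At the end the spatula lies flat on its blue mat again, handle and blade both on it; leave the magnifier, phone and ink pad where they are.

Things in the scene. Friction and masses are not known exactly. Their poses are not given: they have to be found in the camera images.
- spatula: Lifting spatula, 180 mm long: black flat-sided handle 100 long x 24 wide x 20 high, then a thin steel blade 80 long x 20 wide x 3 thick at mid height of the handle. Loose, 80 g. Origin: under the front end of the handle (underside level), x along the blade towards its tip, z up. It starts lying on the mat.
- spatula_tip (a point): Middle of the blade's tip edge (80 mm ahead of the spatula's origin, 10 mm above its underside).
- spatula_grip (a point): Centre of the handle's grip (35 mm behind the spatula's origin, 10 mm above its underside), near the centre of mass.
- mat: Blue felt mat for the spatula, fixed, 270 (x) x 80 (y) x 3 mm. Origin: centre of its underside; long side along its x.
- case: Grey stamp case, fixed, 160 (x) x 250 (y) x 95 mm high, walls and floor 5 mm, hollow, with a hinged lid on top. Origin: centre of its underside; front faces -x. Along the front a dark ledge sticks out 20 mm, its top 85 mm above the table: between it and the lid's lip is a slit 10 mm high and 14 mm deep, too thin for fingers.
- lid (a joint): Lid angle in rad: 0 closed, 1.5 fully open. The lid has no handle and a stiff hinge along the case's far (+x) top edge, and stays where it is left. It is a plate 174 (front to back) x 250 x 8 mm lying on the rim; its front lip stands 14 mm out past the front wall.
- lid_hinge (a point): Middle of the hinge line at the lid's underside (80 mm behind the case's centre, 95 mm up). x axis of this frame turns with the lid; the lid lies along its -x.
- lid_edge (a point): Middle of the front edge of the lid's lip, at its underside (174 mm from the hinge). It turns with the lid.
- rack: Stamp rack, fixed: wooden foot 100 x 270 x 12 mm, two posts and a wooden beam (top 177 mm up) carrying four steel wire hooks, 68 mm apart, that point to its -x (its front). Origin: under the middle of the beam's line, 20 mm in front of the beam.
- magnifier: Black hand magnifier lying on the table, lens ring 74 mm across, handle along its -x, 10 mm high; not part of the job. Origin: under the lens centre.
- phone: Black phone lying flat, 148 x 72 x 9 mm; not part of the job. Origin: centre of its underside.
- ink_pad: Red ink pad, 75 x 110 x 18 mm; not part of the job. Origin: centre of its underside.
- hook0 (a point): Point on the axis of rack hook 0 (counted along the rack's y) where a bail hangs, 165 mm up. Wire 6 mm thick; its upturned end lies 16 mm nearer the front and rises 10 mm above the axis.
- hook1 (a point): Point on the axis of rack hook 1 (counted along the rack's y) where a bail hangs, 165 mm up. Wire 6 mm thick; its upturned end lies 16 mm nearer the front and rises 10 mm above the axis.
- hook2 (a point): Point on the axis of rack hook 2 (counted along the rack's y) where a bail hangs, 165 mm up. Wire 6 mm thick; its upturned end lies 16 mm nearer the front and rises 10 mm above the axis.
- hook3 (a point): Point on the axis of rack hook 3 (counted along the rack's y) where a bail hangs, 165 mm up. Wire 6 mm thick; its upturned end lies 16 mm nearer the front and rises 10 mm above the axis.
- stamp_red: Hand stamp, 80 mm tall, 70 g, may be absent: round foot 38 mm across, 16 high; red cylinder handle 26 mm across from 16 to 48 mm up; on top a wire bail (20 mm wide along its y, inside from 48 to 74 mm up) hanging on a hook. Lifted 7 to 20 mm it comes off towards the rack's front. Origin: centre of the foot's underside; z up along the handle.
- stamp_blue: Hand stamp, 80 mm tall, 70 g, may be absent: round foot 38 mm across, 16 high; blue cylinder handle 26 mm across from 16 to 48 mm up; on top a wire bail (20 mm wide along its y, inside from 48 to 74 mm up) hanging on a hook. Lifted 7 to 20 mm it comes off towards the rack's front. Origin: centre of the foot's underside; z up along the handle.
- stamp_green: Hand stamp, 80 mm tall, 70 g, may be absent: round foot 38 mm across, 16 high; green cylinder handle 26 mm across from 16 to 48 mm up; on top a wire bail (20 mm wide along its y, inside from 48 to 74 mm up) hanging on a hook. Lifted 7 to 20 mm it comes off towards the rack's front. Origin: centre of the foot's underside; z up along the handle.
- stamp_yellow: Hand stamp, 80 mm tall, 70 g, may be absent: round foot 38 mm across, 16 high; yellow cylinder handle 26 mm across from 16 to 48 mm up; on top a wire bail (20 mm wide along its y, inside from 48 to 74 mm up) hanging on a hook. Lifted 7 to 20 mm it comes off towards the rack's front. Origin: centre of the foot's underside; z up along the handle.
There are look-alikes about, which are no part of the job. Of the things shaped like the spatula, the black one is meant. What is shaped like the stamp_green but turquoise is not meant.

How it is judged:
By the outcome, as a careful person would: the job done as asked, in the order asked, and still so for the second after the job is handed in, with the robot touching nothing.
Of stamp_red, stamp_blue, stamp_green, stamp_yellow only 2 to 4 are there at a start; the rules pass over those that are not, and their reading is None.
At some moment in a run one of spatula may be knocked a few centimetres aside while the robot is not near it.
Once in a run the grip may slacken for a moment while it holds something.
It also fails if it takes over 210 s, if anything falls off the work surface, if the arm or the gripper's body presses on something with over 40 N, if the wrist force passes 120 N, or if a joint passes its speed limit or range.

### The arm

A 6-joint arm with a two-finger parallel gripper is mounted at the origin on the work surface. World frame = base frame: x ahead of the robot, y to its left, z up, the work surface at z = 0. Lengths are in m, angles in rad, forces in N, time in s.
With the tool pointing down it reaches from about 0.275 to 0.725 m from the base axis. Payload 15.9 kg.
Tool frame: the origin (TCP) lies at the very end of the fingers, on their centre line; the grasp point (between the pads) lies 19 mm behind it; z points along the fingers, y is the line along which they close (so a half turn about z gives the same grasp; the last joint's range is limited). The gripper opens to 85 mm and grips with 20 to 120 N. Pads are 22 mm wide; open, the fingers measure 114 mm over their backs; the gripper's body (76 mm by 85 mm) begins 54 mm behind the grasp point. The pads swing forward as they close: fully open they stand 13 mm farther back than shut.
Start: joints at [-1.177, 0.213, -0.034, 1.323, 0, 1.571], TCP at [0.192, -0.462, 0.206] pointing down, gripper open.
Joint ranges: [-2.98, 2.98], [-0.74, 1.72], [-1.14, 1.35], [-2.1, 2.04], [-1.57, 1.44], [-3.14, 3.14]. Speed limits (rad/s): [1.89, 1.89, 2.39, 2.57, 3.14, 3.14].

### API

Orientations are given as a unit quaternion [w, x, y, z].
In Python, from station import sensors, optics, finish_job gives the robot as it stands. The module is installed in compiled form; this text tells all that it offers.
- The arm moves only by the tool play_rows, never from a script. Its argument "plan" is a list of rows, each a list of 3 entries, a list of its own where there are three numbers: the shift along the tool's x, y, z scaled (see below), then the turn, a rotation vector about the tool's x, y, z scaled (see below), then the closure, from -1 (fully open) to 1 (shut). In form: [[[x, y, z], [ax, ay, az], grip], ...]. A call has exactly 10 rows; each row shifts and turns the commanded pose from where the row before left it, along the tool's axes as they then stand; what a row does not reach is not made up. The controller multiplies each number of a shift by 0.08 m and each number of a turn by 45 degrees. A row lasts 1/12 s, in which the tool goes at most 41.7 mm and 7.16 degrees, less where a joint would pass 70% of its speed; a pose out of reach is approached as far as the arm can. A call with a number of a shift or a turn outside -1 to 1 is refused whole. A call with a gripper value outside its range is refused whole. The fingers move at their own pace and stop on an object; "grip_force" is the grip in N (left out, the last holds). Time passes only in rows, so rows that do not move let the fingers close, or fill a call up. It gives the time, the measured TCP pose, the force, the opening and the grip force at its end, in the units of the state.
- sensors.read_state(): the state, without advancing time (a new reading comes with each control period).
- optics.get_image(name): name is "scene" or "side" or "wrist"; returns a dict with "pixels" (400x640x3 uint8, red, green, blue), "z_map" (400x640 float32, m along the optical axis (not along the pixel's ray), 0 where there is no reading), "camera_matrix" (3x3 intrinsics, pixels), "xyz" and "attitude" of the camera in the world. Camera axes: x right, y down, z forward; pixel columns grow to the right and rows downward; lengths in m; the calibration is good to about 2 mm. A picture is of the moment at which its call begins.
- finish_job(): hands the job in; it is judged then, once.
The state is a dict: "time": time; "joint_positions": joint angles; "qd": joint speeds; "joint_efforts": joint torques, N m; "position": TCP position; "eef_rot": TCP orientation; "ft_force": force on the tool from outside, world axes, zero at the start; "ft_torque": the same for the moment, N m; "grip_width": opening from 0.0 (shut) to 1.0 (fully open); "gripper_force": force on a finger pad.
Only numpy, scipy, OpenCV 4.12 (cv2) and the standard library are available. Lean on these libraries where they do the work, as an engineer would, in place of code of your own. Each camera call takes 0.05 s, during which the arm holds its last target. There are 200 camera calls.

## Working session

There is one attempt and no reset: what is moved stays moved. The work goes in short steps, Python scripts to look and compute and a tool call to move; the robot and the scene stay as the last step left them, time stands still between calls to the robot, and variables do not carry over. Pictures are saved under pics/ and viewed, at most 14 in all, crops included, and the job is handed in when it is done.

Besides the shell and the picture viewer there is one more tool, called after "Request:" by a JSON object that holds its "op" and its "data". play_rows: Moves the arm, as the interface text tells. Shifts and turns lie within -1 to 1; 1 stands for 0.08 m of shift or 45 degrees of turn. Its arguments: {"type":"object","properties":{"plan":{"type":"array"},"grip_force":{"type":"number"}},"required":["plan"]}

```bash
mkdir -p pics
cat > h.py <<'E'
import numpy as np, cv2
from scipy.spatial.transform import Rotation as R
from station import sensors, optics
def rot(q): return R.from_quat([q[1],q[2],q[3],q[0]])
def cam(name, save=None):
    d=optics.get_image(name); d['R']=rot(d['attitude']).as_matrix() if np.size(d['attitude'])==4 else np.array(d['attitude'])
    if save: cv2.imwrite(f'pics/{save}.png', cv2.cvtColor(d['pixels'],cv2.COLOR_RGB2BGR))
    return d
def cloud(d):
    K=d['camera_matrix']; z=d['z_map']; v,u=np.mgrid[:z.shape[0],:z.shape[1]]
    p=np.stack([(u-K[0,2])/K[0,0]*z,(v-K[1,2])/K[1,1]*z,z],-1)@d['R'].T+np.array(d['xyz'])
    p[z==0]=np.nan
    return p
def st():
    s=sensors.read_state(); r=rot(s['eef_rot'])
    print('t',round(s['time'],2),'p',np.round(s['position'],4),'rows',np.round(r.as_matrix(),3).tolist(),'g',s['grip_width'],s['gripper_force'],'f',np.round(s['ft_force'],1)); return s,r
E
python3 - <<'E'
from h import *
s,r=st(); print(s['joint_positions'])
for n in('scene','side'):
    d=cam(n,n); print(n,d['xyz'],np.round(d['R'],3).tolist(),d['camera_matrix'][0])
    np.save(n+'.npy',cloud(d))
E
```

```text
t 0.0 p [ 0.1917 -0.4614  0.2059] rows [[0.923, 0.384, -0.0], [0.384, -0.923, 0.001], [-0.0, -0.001, -1.0]] g 0.9991186760324954 0.0 f [-0.3  0.4 -0.1]
[-1.17700239e+00  2.13427010e-01 -3.50494864e-02  1.32348599e+00
 -4.56214584e-05  1.57079364e+00]
scene [ 1.38512673 -0.54447554  1.4769084 ] [[0.546, 0.665, -0.509], [0.837, -0.441, 0.323], [-0.01, -0.603, -0.798]] [457.29335224   0.         317.02640044]
side [ 0.17988984 -0.90312765  0.95271796] [[0.931, -0.245, 0.272], [-0.366, -0.619, 0.695], [-0.002, -0.746, -0.666]] [423.12604862   0.         316.3315003 ]
```

View pics/scene.png

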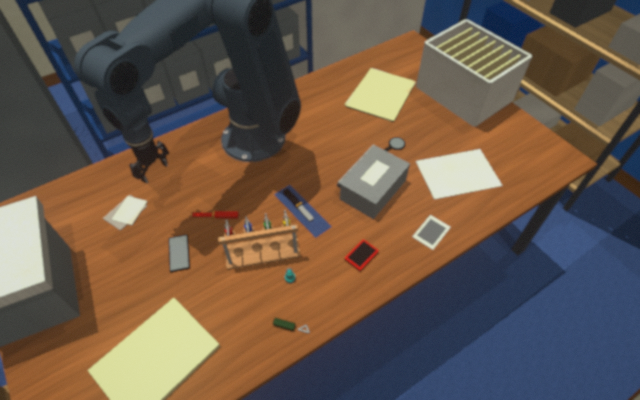

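View pics/side.png

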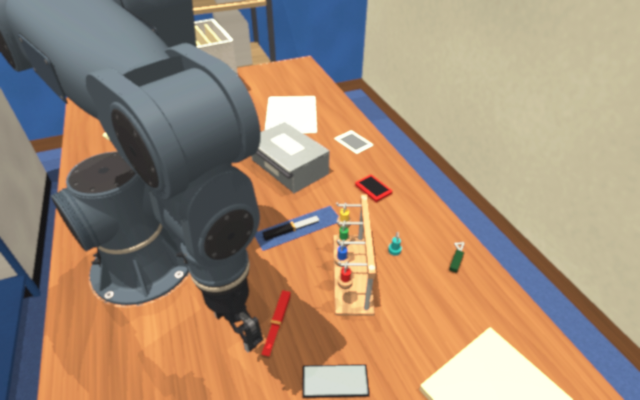

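Scene view: candidates for the spatula are black on the blue mat (297,203), a red one (215,214) and a dark green one (290,325); I choose the black one on the mat. All four stamps hang on the rack (scene 228–287, 225); the turquoise look-alike stands at (290,273) and is not meant. The case is at (374,180).

```bash
python3 - <<'E'
from h import *
im={n:cv2.imread(f'pics/{n}.png') for n in('scene','side')}
pc={n:np.load(n+'.npy') for n in im}
def rect(P,lab):
    c,(w,h),a=cv2.minAreaRect(P[:,:2].astype(np.float32)*1000)
    b=cv2.boxPoints((c,(w,h),a)); print(lab,'c',np.round(c,1),'wh',round(w,1),round(h,1),'a',round(a,1),'z',np.round(np.percentile(P[:,2],[5,50,95]),4),len(P),np.round(b).tolist())
box={'scene':(265,180,335,240),'side':(250,200,345,250)}
cbox={'scene':(325,135,420,225),'side':(240,110,335,195)}
for n in im:
    hsv=cv2.cvtColor(im[n],cv2.COLOR_BGR2HSV); P=pc[n]
    def sel(b,m):
        x0,y0,x1,y1=b; k=np.zeros(m.shape,bool);k[y0:y1,x0:x1]=1; return P[k&m&np.isfinite(P[...,2])]
    z=P[...,2]
    blue=(hsv[...,0]>105)&(hsv[...,0]<130)&(hsv[...,1]>120)&(hsv[...,2]>60)&(z<.02)
    rect(sel(box[n],blue|((z>.008)&(z<.03))),n+' mat')
    hi=(z>.008)&(z<.035)
    blk=hsv[...,2]<55
    rect(sel(box[n],blk&hi),n+' handle')
    rect(sel(box[n],(hsv[...,1]<90)&(hsv[...,2]>90)&(z>.003)&(z<.035)),n+' blade')
    rect(sel(cbox[n],(z>.098)&(z<.115)),n+' lid')
    rect(sel(cbox[n],(z>.078)&(z<.09)),n+' ledge')
    rb={'scene':(215,205,305,270),'side':(330,190,380,315)}[n]
    rect(sel(rb,(z>.171)&(z<.185)),n+' beam')
    rect(sel(rb,(z>.006)&(z<.018)),n+' foot')
    for col,h0,h1 in(('yellow',22,34),('green',45,78),('blue',105,125),('red',172,8)):
        hh=hsv[...,0]; m=((hh>=h0)&(hh<=h1)) if h0<h1 else ((hh>=h0)|(hh<=h1))
        p=sel(rb,m&(hsv[...,1]>150)&(hsv[...,2]>80)&(z>.1)&(z<.16))
        if len(p): print(n,col,np.round(np.median(p,0),4),np.round(p.min(0),3),np.round(p.max(0),3),len(p))
d=cam('wrist','w0'); print(d['xyz'],np.round(d['R'],3).tolist())
E
python3 -c "
import cv2;a=cv2.imread('pics/scene.png')[140:280,200:430];b=cv2.imread('pics/side.png')[110:320,235:385]
a=cv2.resize(a,(460,280),interpolation=2);b=cv2.resize(b,(300,420),interpolation=2);import numpy as np
c=np.zeros((420,760,3),'uint8');c[:280,:460]=a;c[:,460:]=b;cv2.imwrite('pics/crop.png',c)"
```

```text
scene mat c [453.8 -36.9] wh 283.2 292.2 a 58.6 z [0.0083 0.0131 0.026 ] 533 [[255.0, -82.0], [505.0, -234.0], [652.0, 8.0], [403.0, 160.0]]
scene handle c [383.7 -36.3] wh 95.4 25.7 a 4.6 z [0.0122 0.0228 0.0299] 111 [[335.0, -27.0], [337.0, -53.0], [432.0, -45.0], [430.0, -20.0]]
scene blade c [475.5 -52.3] wh 268.8 139.4 a 34.8 z [0.0034 0.0082 0.0198] 256 [[325.0, -72.0], [405.0, -186.0], [626.0, -33.0], [546.0, 82.0]]
scene lid c [527.4 268.5] wh 178.0 256.6 a 19.6 z [0.0993 0.104  0.1095] 2118 [[401.0, 360.0], [487.0, 118.0], [654.0, 177.0], [568.0, 419.0]]
scene ledge c [593.4 246.6] wh 304.2 144.3 a 73.0 z [0.0785 0.0841 0.0897] 124 [[480.0, 122.0], [618.0, 80.0], [707.0, 371.0], [569.0, 413.0]]
scene beam c [ 537.8 -249.4] wh 267.4 90.2 a 67.2 z [0.1716 0.1768 0.1818] 408 [[444.0, -355.0], [527.0, -390.0], [631.0, -144.0], [548.0, -109.0]]
scene foot c [ 473.2 -234.1] wh 351.2 288.0 a 56.9 z [0.0066 0.012  0.0171] 1816 [[257.0, -303.0], [498.0, -460.0], [690.0, -166.0], [448.0, -8.0]]
scene yellow [ 0.5586 -0.1596  0.1393] [ 0.551 -0.162  0.136] [ 0.562 -0.157  0.143] 5
scen
[... 833 characters left out ...]
.8 z [0.1729 0.1768 0.1796] 564 [[445.0, -361.0], [524.0, -393.0], [625.0, -145.0], [547.0, -113.0]]
side foot c [ 580.3 -156.8] wh 488.4 156.0 a 60.5 z [0.009  0.0122 0.0156] 1916 [[392.0, -331.0], [528.0, -408.0], [768.0, 17.0], [633.0, 94.0]]
side yellow [ 0.5533 -0.1559  0.1414] [ 0.546 -0.163  0.137] [ 0.568 -0.139  0.149] 40
side green [ 0.5242 -0.2212  0.1369] [ 0.517 -0.225  0.122] [ 0.532 -0.214  0.143] 27
side blue [ 0.4915 -0.2807  0.1382] [ 0.484 -0.286  0.118] [ 0.502 -0.27   0.145] 58
side red [ 0.4724 -0.3452  0.1377] [ 0.463 -0.351  0.114] [ 0.486 -0.327  0.146] 116
[ 0.26764912 -0.42985268  0.37287467] [[0.385, -0.874, -0.297], [-0.923, -0.364, -0.124], [0.0, 0.322, -0.947]]
```

View pics/crop.png

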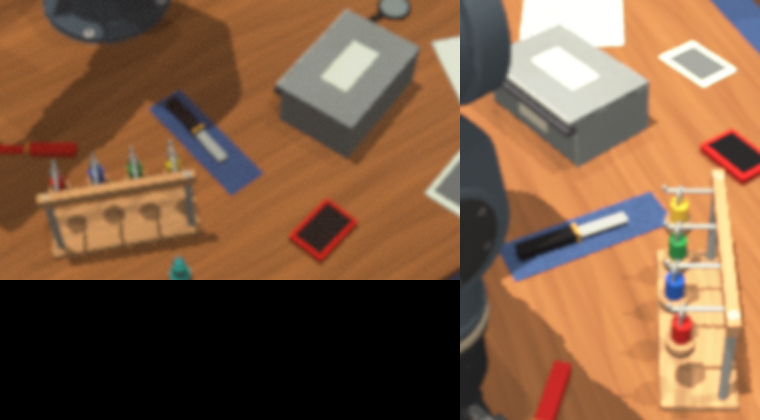

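```bash
cat >> h.py <<'E'
from scipy.linalg import logm, expm
def frame(yaw,pitch=0):
    "tool-down frame, tool x along yaw (deg), pitch raises tool x"
    return R.from_euler('z',yaw,degrees=True)*R.from_euler('y',-pitch,degrees=True)*R.from_euler('x',180,degrees=True)
def T4(r,p): T=np.eye(4);T[:3,:3]=r.as_matrix();T[:3,3]=p;return T
def go(T0,r,p,n=10,lab=''):
    T1=T4(r,p); D=np.linalg.inv(T0)@T1; M=np.real(expm(np.real(logm(D))/n))
    a=M[:3,3]/.08; w=np.degrees(R.from_matrix(M[:3,:3]).as_rotvec())/45
    print(lab,'n',n,'shift',np.round(a,3).tolist(),'turn',np.round(w,3).tolist(), 'mm/row',round(np.linalg.norm(a)*80,1),'deg',round(np.linalg.norm(w)*45,1)); return T1
def now():
    s,r=st(); return T4(r,s['position'])
E
python3 - <<'E'
from h import *
T=now()
go(T,frame(5),[.38,-.037,.21],20)
E
```

```text
t 0.15 p [ 0.1917 -0.4615  0.206 ] rows [[0.923, 0.384, -0.0], [0.384, -0.923, 0.001], [0.0, -0.001, -1.0]] g 1.0008489993389336 0.0 f [ 0.6 -0.1  1. ]
 n 20 shift [0.18, -0.229, -0.002] turn [-0.0, 0.0, 0.02] mm/row 23.3 deg 0.9
```

Request:
{"op": "play_rows", "data": {"plan": [[[0.18,-0.229,-0.002],[0,0,0.02],-1],[[0.18,-0.229,-0.002],[0,0,0.02],-1],[[0.18,-0.229,-0.002],[0,0,0.02],-1],[[0.18,-0.229,-0.002],[0,0,0.02],-1],[[0.18,-0.229,-0.002],[0,0,0.02],-1],[[0.18,-0.229,-0.002],[0,0,0.02],-1],[[0.18,-0.229,-0.002],[0,0,0.02],-1],[[0.18,-0.229,-0.002],[0,0,0.02],-1],[[0.18,-0.229,-0.002],[0,0,0.02],-1],[[0.18,-0.229,-0.002],[0,0,0.02],-1]]}}

```text
time: 0.98
position: [0.2702, -0.2413, 0.2079]
eef_rot: [-0.0, 0.993, 0.118, -0.0]
ft_force: [0.1, -0.6, 0.5]
grip_width: 1.005
gripper_force: 0.0
```

Request:
{"op": "play_rows", "data": {"plan": [[[0.18,-0.229,-0.002],[0,0,0.02],-1],[[0.18,-0.229,-0.002],[0,0,0.02],-1],[[0.18,-0.229,-0.002],[0,0,0.02],-1],[[0.18,-0.229,-0.002],[0,0,0.02],-1],[[0.18,-0.229,-0.002],[0,0,0.02],-1],[[0.18,-0.229,-0.002],[0,0,0.02],-1],[[0.18,-0.229,-0.002],[0,0,0.02],-1],[[0.18,-0.229,-0.002],[0,0,0.02],-1],[[0.18,-0.229,-0.002],[0,0,0.02],-1],[[0.18,-0.229,-0.002],[0,0,0.02],-1]]}}

```text
time: 1.82
position: [0.3821, -0.037, 0.2096]
eef_rot: [0.0, 0.999, 0.04, -0.0]
ft_force: [0.2, -1.5, 1.3]
grip_width: 0.998
gripper_force: 0.0
```

Run:
```python
from h import *
now()
d=cam('wrist','w1'); np.save('w1.npy',cloud(d))
```

```text
t 1.82 p [ 0.3821 -0.037   0.2096] rows [[0.997, 0.079, -0.0], [0.079, -0.997, -0.0], [-0.0, 0.0, -1.0]] g 0.9975871459792144 0.0 f [ 0.2 -1.5  1.3]
```

View pics/w1.png

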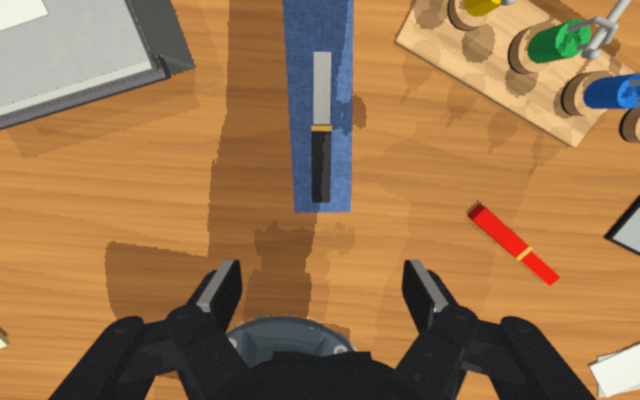

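Close view: the black spatula lies on the blue mat, tip (321,52), handle rear (321,202), collar (321,128); case corner upper left, rack upper right.

```bash
cat >> h.py <<'E'
def ray(d,uv,z):
    K=d['camera_matrix']; o=np.array(d['xyz']); v=d['R']@np.array([(uv[0]-K[0,2])/K[0,0],(uv[1]-K[1,2])/K[1,1],1]); return o+v*(z-o[2])/v[2]
def spat(d,roi=(200,0,460,240)):
    "spatula pose from wrist view: handle black blob + mat mask"
    a=cv2.cvtColor(d['pixels'],cv2.COLOR_RGB2HSV); x0,y0,x1,y1=roi
    k=np.zeros(a.shape[:2],np.uint8);k[y0:y1,x0:x1]=1
    P=cloud(d)
    out={}
    for n,m in(('handle',(a[...,2]<45)&(P[...,2]>.009)),('steel',(a[...,1]<40)&(a[...,2]>110)&(P[...,2]>.006)&(P[...,2]<.03)),('mat',(a[...,0]>100)&(a[...,0]<130)&(a[...,1]>110))):
        c,_=cv2.findContours((m*k).astype(np.uint8),cv2.RETR_EXTERNAL,cv2.CHAIN_APPROX_NONE)
        c=max(c,key=cv2.contourArea)[:,0]
        h={'handle':.023,'steel':.0145,'mat':.003}[n]
        Q=np.array([ray(d,u,h)[:2] for u in c])*1000
        r=cv2.minAreaRect(Q.astype(np.float32)); print(n,np.round(r[0],1),np.round(r[1],1),round(r[2],1),np.round(cv2.boxPoints(r)).tolist())
E
python3 - <<'E'
from h import *
T=now(); d=cam('wrist'); spat(d)
P=cloud(d)
for u in((321,160),(321,90),(338,90),(100,60)): print(u,np.round(P[u[1],u[0]],4))
E
```

```text
t 1.87 p [ 0.3838 -0.0348  0.2094] rows [[0.997, 0.078, 0.0], [0.078, -0.997, 0.001], [0.001, -0.001, -1.0]] g 1.0006104180802888 0.0 f [-2.3 -0.8 -0.8]
handle [393.1 -30.9] [87.7 13. ] 2.9 [[349.0, -27.0], [350.0, -40.0], [437.0, -35.0], [437.0, -22.0]]
steel [486.3 -29.1] [78.8 19.9] 3.8 [[446.0, -22.0], [448.0, -42.0], [526.0, -36.0], [525.0, -17.0]]
mat [455.4 -29.9] [254.4  76. ] 5.9 [[325.0, -5.0], [333.0, -81.0], [586.0, -55.0], [578.0, 21.0]]
(321, 160) [ 0.4048 -0.0327  0.0209]
(321, 90) [ 0.487  -0.0262  0.0144]
(338, 90) [ 0.4894 -0.0469  0.0031]
(100, 60) [0.4907 0.1677 0.1027]
```

Run:
```python
from h import *
T=now()
T=go(T,frame(4),[.411,-.034,.06],10); T=go(T,frame(4),[.411,-.034,.0055],8)
```

```text
t 1.92 p [ 0.3828 -0.0362  0.2093] rows [[0.997, 0.082, -0.0], [0.082, -0.997, 0.0], [-0.0, -0.001, -1.0]] g 0.9997884848285779 0.0 f [-0.2  0.2  0.1]
 n 10 shift [0.035, -0.0, 0.187] turn [-0.0, 0.0, 0.002] mm/row 15.2 deg 0.1
 n 8 shift [0.0, -0.0, 0.085] turn [-0.0, -0.0, -0.0] mm/row 6.8 deg 0.0
```

Request:
{"op": "play_rows", "data": {"plan": [[[0.035,0,0.187],[0,0,0.002],-1],[[0.035,0,0.187],[0,0,0.002],-1],[[0.035,0,0.187],[0,0,0.002],-1],[[0.035,0,0.187],[0,0,0.002],-1],[[0.035,0,0.187],[0,0,0.002],-1],[[0.035,0,0.187],[0,0,0.002],-1],[[0.035,0,0.187],[0,0,0.002],-1],[[0.035,0,0.187],[0,0,0.002],-1],[[0.035,0,0.187],[0,0,0.002],-1],[[0.035,0,0.187],[0,0,0.002],-1]]}}

```text
time: 2.75
position: [0.4093, -0.0367, 0.0592]
eef_rot: [0.0, 0.999, 0.032, -0.0]
ft_force: [0.5, -0.6, 0.9]
grip_width: 1.002
gripper_force: 0.0
```

Request:
{"op": "play_rows", "data": {"plan": [[[0,0,0.085],[0,0,0],-1],[[0,0,0.085],[0,0,0],-1],[[0,0,0.085],[0,0,0],-1],[[0,0,0.085],[0,0,0],-1],[[0,0,0.085],[0,0,0],-1],[[0,0,0.085],[0,0,0],-1],[[0,0,0.085],[0,0,0],-1],[[0,0,0.085],[0,0,0],-1],[[0,0,0],[0,0,0],-1],[[0,0,0],[0,0,0],-1]]}}

```text
time: 3.58
position: [0.4094, -0.0361, 0.0053]
eef_rot: [-0.0, 0.999, 0.032, -0.0]
ft_force: [-0.3, -0.0, 0.0]
grip_width: 1.0
gripper_force: 0.0
```

Request:
{"op": "play_rows", "data": {"plan": [[[0,0,0],[0,0,0],1],[[0,0,0],[0,0,0],1],[[0,0,0],[0,0,0],1],[[0,0,0],[0,0,0],1],[[0,0,0],[0,0,0],1],[[0,0,0],[0,0,0],1],[[0,0,0],[0,0,0],1],[[0,0,0],[0,0,0],1],[[0,0,0],[0,0,0],1],[[0,0,0],[0,0,0],1]], "grip_force": 110}}

```text
time: 4.42
position: [0.4097, -0.0362, 0.0056]
eef_rot: [-0.0, 0.999, 0.032, -0.0]
ft_force: [0.3, -0.6, -0.7]
grip_width: -0.001
gripper_force: 0.0
```

Run:
```python
from h import *
T=now(); cam('wrist','w2')
T=go(T,frame(19.6),[.36,.10,.15],20,'up/over')
```

```text
t 4.42 p [ 0.4097 -0.0362  0.0056] rows [[0.998, 0.064, -0.0], [0.064, -0.998, -0.0], [-0.0, -0.0, -1.0]] g -0.0005814149631257155 0.0 f [ 0.3 -0.6 -0.7]
up/over n 20 shift [-0.014, -0.09, -0.09] turn [-0.0, 0.0, -0.018] mm/row 10.2 deg 0.8
```

View pics/w2.png

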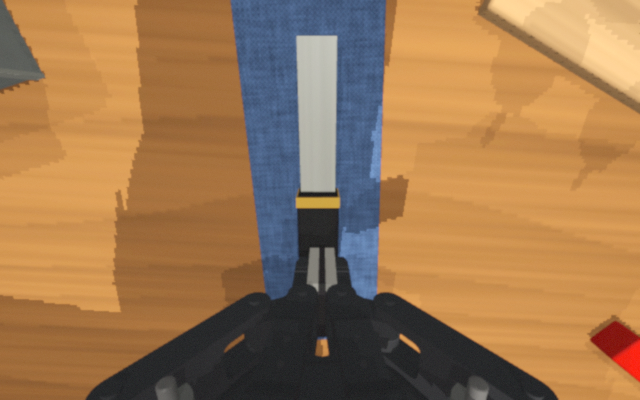

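The spatula's blade tip is at (317,37), the collar at (318,200), and the fingers are shut at (322,260) without holding anything: the grasp missed. I measure where it is.

Run:
```python
from h import *
d=cam('wrist'); P=cloud(d)
for u in((317,38),(317,100),(318,200),(305,225),(318,225),(330,225),(322,240),(315,260),(330,260),(300,265),(345,265),(322,345),(322,300)): print(u,np.round(P[u[1],u[0]],4), d['pixels'][u[1],u[0]])
for u,z in(((317,37),.0145),((318,192),.0145)): print(ray(d,u,z))
d=cam('side'); cv2.imwrite('pics/s2.png',cv2.cvtColor(cv2.resize(d['pixels'][190:270,210:370],(800,400),interpolation=cv2.INTER_CUBIC),cv2.COLOR_RGB2BGR))
```

```text
(317, 38) [ 0.5249 -0.0268  0.0131] [196 197 186]
(317, 100) [ 0.496  -0.0285  0.0137] [189 189 178]
(318, 200) [ 0.4438 -0.0323  0.0237] [205 166  71]
(305, 225) [ 0.4283 -0.0258  0.0236] [40 39 37]
(318, 225) [ 0.4278 -0.0333  0.0211] [40 39 38]
(330, 225) [ 0.4286 -0.0402  0.022 ] [43 45 43]
(322, 240) [ 0.4183 -0.0362  0.0211] [32 36 31]
(315, 260) [ 0.4196 -0.0326  0.0471] [131 128 120]
(330, 260) [ 0.4203 -0.0401  0.0475] [134 131 123]
(300, 265) [ 0.4147 -0.025   0.0446] [42 43 44]
(345, 265) [ 0.417 -0.048  0.046] [44 44 47]
(322, 345) [ 0.3164 -0.043  -0.0017] [172 118  64]
(322, 300) [ 0.4106 -0.0366  0.0664] [42 39 42]
[ 0.52505994 -0.02676458  0.0145    ]
[ 0.44577128 -0.03210377  0.0145    ]
```

View pics/s2.png

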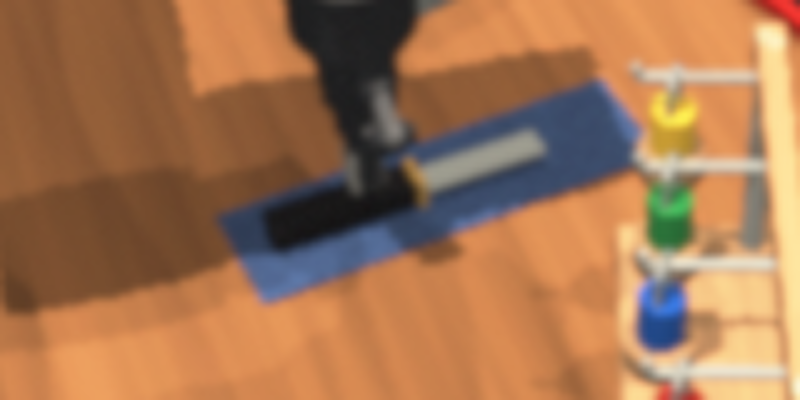

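Run:
```python
from h import *
d=cam('side'); P=cloud(d)
for v in range(206,236,3): print(v,[(u,np.round(P[v,u]*1000).astype(int).tolist(),int(d['pixels'][v,u].mean())) for u in (280,283,286,289)])
```

```text
206 [(280, [400, -62, 139], 30), (283, [405, -72, 146], 48), (286, [413, -74, 145], 69), (289, [423, -72, 141], 66)]
209 [(280, [400, -57, 123], 30), (283, [404, -75, 138], 47), (286, [413, -75, 135], 108), (289, [460, 57, 1], 76)]
212 [(280, [400, -56, 110], 29), (283, [405, -67, 118], 36), (286, [410, -81, 129], 113), (289, [455, 43, 2], 105)]
215 [(280, [400, -53, 96], 30), (283, [412, -41, 81], 63), (286, [408, -86, 123], 95), (289, [415, -91, 125], 124)]
218 [(280, [400, -50, 81], 35), (283, [401, -79, 108], 42), (286, [404, -98, 124], 66), (289, [414, -95, 117], 84)]
221 [(280, [400, -45, 64], 79), (283, [400, -79, 96], 33), (286, [412, -68, 81], 49), (289, [441, 1, 5], 72)]
224 [(280, [400, -43, 49], 90), (283, [408, -48, 51], 34), (286, [416, -50, 50], 48), (289, [432, -27, 22], 37)]
227 [(280, [399, -45, 39], 73), (283, [406, -50, 41], 38), (286, [419, -38, 24], 34), (289, [428, -40, 23], 28)]
230 [(280, [399, -42, 23], 25), (283, [407, -45, 22], 22), (286, [416, -47, 21], 22), (289, [426, -46, 16], 20)]
233 [(280, [396, -48, 16], 22), (283, [406, -46, 11], 25), (286, [415, -46, 7], 43), (289, [425, -45, 2], 59)]
```

Request:
{"op": "play_rows", "data": {"plan": [[[0,0,0.02],[0,0,0],1],[[0,0,0.02],[0,0,0],1],[[0,0,0],[0,0,0],1],[[0,0,0],[0,0,0],1],[[0,0,0],[0,0,0],1],[[0,0,0],[0,0,0],1],[[0,0,0],[0,0,0],1],[[0,0,0],[0,0,0],1],[[0,0,0],[0,0,0],1],[[0,0,0],[0,0,0],1]]}}

```text
time: 5.45
position: [0.4097, -0.0362, 0.0024]
eef_rot: [-0.0, 0.999, 0.032, 0.0]
ft_force: [-0.8, -0.2, -0.4]
grip_width: 0.001
gripper_force: 0.0
```

Run:
```python
from h import *
T=now(); d=cam('wrist'); P=cloud(d); a=d['pixels'][190:400,180:460]
cv2.imwrite('pics/w3.png',cv2.cvtColor(cv2.resize(a,None,fx=2,fy=2),cv2.COLOR_RGB2BGR))
for v in range(230,300,6): print(v,[(u,np.round(P[v,u]*1000).astype(int).tolist()) for u in (305,315,330,338)])
```

```text
t 5.45 p [ 0.4097 -0.0362  0.0024] rows [[0.998, 0.064, 0.0], [0.064, -0.998, 0.0], [0.0, 0.0, -1.0]] g 0.0010395327531232952 0.0 f [-0.8 -0.2 -0.4]
230 [(305, [426, -26, 22]), (315, [426, -32, 22]), (330, [427, -40, 23]), (338, [427, -45, 21])]
236 [(305, [423, -26, 23]), (315, [423, -32, 22]), (330, [423, -41, 22]), (338, [423, -45, 21])]
242 [(305, [419, -26, 23]), (315, [419, -32, 22]), (330, [420, -41, 23]), (338, [419, -46, 21])]
248 [(305, [415, -27, 23]), (315, [420, -32, 31]), (330, [420, -40, 31]), (338, [415, -46, 21])]
254 [(305, [411, -27, 23]), (315, [420, -32, 38]), (330, [421, -40, 38]), (338, [401, -48, 2])]
260 [(305, [416, -27, 38]), (315, [420, -33, 44]), (330, [420, -40, 45]), (338, [416, -45, 36])]
266 [(305, [415, -28, 43]), (315, [420, -33, 50]), (330, [420, -40, 50]), (338, [417, -44, 43])]
272 [(305, [414, -28, 47]), (315, [420, -33, 55]), (330, [420, -40, 55]), (338, [417, -44, 49])]
278 [(305, [416, -28, 54]), (315, [420, -33, 60]), (330, [420, -40, 59]), (338, [416, -44, 53])]
284 [(305, [421, -29, 67]), (315, [419, -33, 64]), (330, [420, -40, 64]), (338, [421, -43, 66])]
290 [(305, [422, -29, 72]), (315, [421, -33, 71]), (330, [421, -39, 70]), (338, [423, -42, 72])]
296 [(305, [421, -29, 75]), (315, [421, -33, 75]), (330, [420, -39, 73]), (338, [421, -42, 74])]
```

View pics/w3.png

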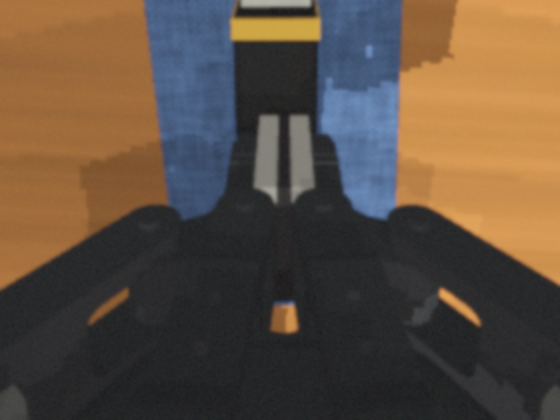

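Request:
{"op": "play_rows", "data": {"plan": [[[0,0,0],[0,0,0],-1],[[0,0,0],[0,0,0],-1],[[0,0,0],[0,0,0],-1],[[0,0,0],[0,0,0],-1],[[0,0,0],[0,0,0],-1],[[0,0,0],[0,0,0],-1],[[0,0,0],[0,0,0],-1],[[0,0,0],[0,0,0],-1],[[0,0,0],[0,0,0],-1],[[0,0,0],[0,0,0],-1]]}}

```text
time: 6.33
position: [0.4097, -0.0362, 0.0024]
eef_rot: [-0.0, 0.999, 0.032, 0.0]
ft_force: [0.3, 0.6, 0.6]
grip_width: 1.001
gripper_force: 0.0
```

Run:
```python
from h import *
T=now(); d=cam('wrist','w4'); P=cloud(d)
m=(P[...,2]>.012); 
for v in range(236,330,6): 
    r=[u for u in range(150,500) if P[v,u,2]>.027]
    print(v,[(u,np.round(P[v,u]*1000).astype(int).tolist()) for u in r[::max(1,len(r)//6)]][:7])
```

```text
t 6.33 p [ 0.4097 -0.0362  0.0024] rows [[0.998, 0.064, 0.0], [0.064, -0.998, 0.0], [0.0, -0.0, -1.0]] g 1.0005794695818753 0.0 f [0.3 0.6 0.6]
236 []
242 []
248 []
254 []
260 [(225, [416, 13, 44]), (229, [416, 11, 43]), (233, [417, 9, 43]), (237, [417, 7, 43]), (407, [423, -79, 45]), (411, [423, -81, 44]), (415, [423, -83, 44])]
266 [(220, [417, 13, 50]), (227, [417, 10, 50]), (234, [416, 7, 49]), (403, [417, -78, 41]), (410, [423, -78, 50]), (417, [423, -82, 50])]
272 [(210, [412, 19, 49]), (220, [417, 12, 55]), (230, [417, 7, 55]), (240, [408, 6, 40]), (412, [422, -78, 54]), (422, [423, -83, 55]), (433, [420, -91, 49])]
278 [(203, [412, 20, 53]), (216, [417, 12, 60]), (228, [416, 7, 58]), (240, [405, 6, 41]), (412, [419, -79, 55]), (425, [423, -82, 61]), (437, [419, -91, 53])]
284 [(199, [412, 20, 58]), (213, [416, 11, 64]), (227, [414, 7, 60]), (241, [401, 6, 41]), (415, [419, -78, 60]), (429, [423, -82, 65]), (443, [419, -92, 58])]
290 [(195, [412, 20, 63]), (210, [417, 11, 68]), (225, [413, 6, 64]), (240, [399, 6, 43]), (416, [417, -79, 61]), (431, [423, -82, 69]), (446, [420, 
[... 252 characters left out ...]
 6, 50]), (420, [416, -79, 68]), (437, [423, -81, 77]), (455, [420, -91, 72])]
308 [(175, [417, 20, 81]), (195, [418, 12, 82]), (215, [414, 6, 77]), (235, [396, 5, 54]), (427, [419, -79, 75]), (447, [424, -83, 81]), (467, [425, -90, 82])]
314 [(168, [417, 21, 84]), (190, [418, 12, 85]), (212, [411, 8, 77]), (410, [401, -80, 58]), (432, [417, -80, 77]), (454, [425, -83, 86])]
320 [(160, [412, 25, 82]), (183, [418, 13, 88]), (207, [418, 5, 88]), (230, [396, 6, 62]), (435, [424, -76, 88]), (458, [425, -83, 89]), (481, [420, -96, 83])]
326 [(150, [412, 27, 85]), (177, [418, 14, 91]), (204, [418, 5, 91]), (417, [403, -80, 67]), (444, [424, -78, 91]), (471, [425, -87, 91]), (498, [420, -101, 85])]
```

View pics/w4.png

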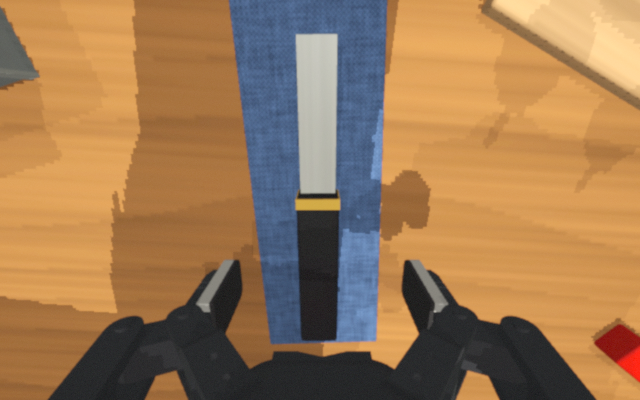

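The open finger tips sit at (238,262) and (408,262), measured 41 mm up, 26 mm higher than the reported TCP implies. I go 21 mm lower, watching the force.

Request:
{"op": "play_rows", "data": {"plan": [[[0.02,0,0.03],[0,0,0],-1],[[0,0,0.03],[0,0,0],-1],[[0,-0.01,0.03],[0,0,0],-1],[[0,-0.01,0.03],[0,0,0],-1],[[0,0,0.03],[0,0,0],-1],[[0,0,0.03],[0,0,0],-1],[[0,0,0.03],[0,0,0],-1],[[0,0,0.03],[0,0,0],-1],[[0,0,0.02],[0,0,0],-1],[[0,0,0],[0,0,0],-1]]}}

```text
time: 7.22
position: [0.4109, -0.0345, -0.0187]
eef_rot: [-0.0, 0.999, 0.032, -0.0]
ft_force: [0.4, -1.2, -0.3]
grip_width: 0.999
gripper_force: 0.0
```

Request:
{"op": "play_rows", "data": {"plan": [[[0,0,0],[0,0,0],1],[[0,0,0],[0,0,0],1],[[0,0,0],[0,0,0],1],[[0,0,0],[0,0,0],1],[[0,0,0],[0,0,0],1],[[0,0,0],[0,0,0],1],[[0,0,0],[0,0,0],1],[[0,0,0],[0,0,0],1],[[0,0,0],[0,0,0],1],[[0,0,0],[0,0,0],1]], "grip_force": 110}}

```text
time: 8.05
position: [0.4113, -0.0345, -0.0179]
eef_rot: [0.0, 0.999, 0.032, 0.0]
ft_force: [-5.6, 0.5, 15.3]
grip_width: 0.247
gripper_force: 108.3
```

Run:
```python
from h import *
T=now()
T=go(T,R.from_matrix(T[:3,:3]),[.411,-.034,.10],10,'lift')
T=go(T,frame(19.6),[.299,.186,.12],15,'over')
T=go(T,frame(19.6),[.299,.186,.059],5,'down')
```

```text
t 8.05 p [ 0.4113 -0.0345 -0.0179] rows [[0.998, 0.064, 0.0], [0.064, -0.998, -0.0], [0.0, 0.0, -1.0]] g 0.24746199753925888 108.33357095718384 f [-5.6  0.5 15.3]
lift n 10 shift [-0.0, -0.001, -0.147] turn [-0.0, -0.0, 0.0] mm/row 11.8 deg 0.0
over n 15 shift [-0.056, -0.199, -0.017] turn [0.0, -0.0, -0.024] mm/row 16.6 deg 1.1
down n 5 shift [0.0, -0.0, 0.152] turn [0.0, -0.0, -0.0] mm/row 12.2 deg 0.0
```

Request:
{"op": "play_rows", "data": {"plan": [[[0,0,-0.147],[0,0,0],1],[[0,0,-0.147],[0,0,0],1],[[0,0,-0.147],[0,0,0],1],[[0,0,-0.147],[0,0,0],1],[[0,0,-0.147],[0,0,0],1],[[0,0,-0.147],[0,0,0],1],[[0,0,-0.147],[0,0,0],1],[[0,0,-0.147],[0,0,0],1],[[0,0,-0.147],[0,0,0],1],[[0,0,-0.147],[0,0,0],1]]}}

```text
time: 8.88
position: [0.411, -0.0345, 0.0998]
eef_rot: [0.0, 0.999, 0.032, -0.0]
ft_force: [1.3, 0.4, 0.1]
grip_width: 0.246
gripper_force: 108.4
```

Request:
{"op": "play_rows", "data": {"plan": [[[-0.056,-0.199,-0.017],[0,0,-0.024],1],[[-0.056,-0.199,-0.017],[0,0,-0.024],1],[[-0.056,-0.199,-0.017],[0,0,-0.024],1],[[-0.056,-0.199,-0.017],[0,0,-0.024],1],[[-0.056,-0.199,-0.017],[0,0,-0.024],1],[[-0.056,-0.199,-0.017],[0,0,-0.024],1],[[-0.056,-0.199,-0.017],[0,0,-0.024],1],[[-0.056,-0.199,-0.017],[0,0,-0.024],1],[[-0.056,-0.199,-0.017],[0,0,-0.024],1],[[-0.056,-0.199,-0.017],[0,0,-0.024],1]]}}

```text
time: 9.72
position: [0.3465, 0.1008, 0.1131]
eef_rot: [-0.007, 0.991, 0.135, -0.001]
ft_force: [0.8, -0.4, -1.9]
grip_width: 0.249
gripper_force: 108.4
```

Request:
{"op": "play_rows", "data": {"plan": [[[-0.056,-0.199,-0.017],[0,0,-0.024],1],[[-0.056,-0.199,-0.017],[0,0,-0.024],1],[[-0.056,-0.199,-0.017],[0,0,-0.024],1],[[-0.056,-0.199,-0.017],[0,0,-0.024],1],[[-0.056,-0.199,-0.017],[0,0,-0.024],1],[[0,0,0.152],[0,0,0],1],[[0,0,0.152],[0,0,0],1],[[0,0,0.152],[0,0,0],1],[[0,0,0.152],[0,0,0],1],[[0,0,0.152],[0,0,0],1]]}}

```text
time: 10.55
position: [0.3098, 0.1433, 0.0606]
eef_rot: [-0.02, 0.98, 0.196, -0.003]
ft_force: [0.5, -0.3, -1.2]
grip_width: 0.249
gripper_force: 108.4
```

Run:
```python
from h import *
T=now(); d=cam('wrist','w5'); P=cloud(d); np.save('w5.npy',P)
for u in (300,320,340):
    print(u,[(v,np.round(P[v,u]*1000).astype(int).tolist()) for v in range(0,250,12)])
```

```text
t 10.55 p [0.3098 0.1433 0.0606] rows [[0.923, 0.384, -0.013], [0.385, -0.922, 0.037], [0.003, -0.039, -0.999]] g 0.248858056526192 108.35885882377625 f [ 0.5 -0.3 -1.2]
300 [(0, [445, 218, -1]), (12, [438, 215, 0]), (24, [431, 213, -1]), (36, [409, 193, 93]), (48, [405, 192, 93]), (60, [401, 190, 92]), (72, [396, 188, 93]), (84, [392, 187, 93]), (96, [387, 185, 93]), (108, [383, 183, 93]), (120, [378, 181, 93]), (132, [373, 179, 92]), (144, [353, 183, -2]), (156, [345, 179, -2]), (168, [336, 176, 0]), (180, [326, 172, -1]), (192, [317, 168, 0]), (204, [337, 166, 86]), (216, [337, 164, 101]), (228, [331, 162, 101]), (240, [325, 159, 102])]
320 [(0, [450, 205, -1]), (12, [443, 202, 0]), (24, [437, 200, -1]), (36, [412, 185, 93]), (48, [408, 184, 93]), (60, [404, 182, 92]), (72, [400, 180, 93]), (84, [395, 178, 92]), (96, [391, 176, 92]), (108, [386, 174, 92]), (120, [381, 172, 93]), (132, [376, 170, 93]), (144, [371, 168, 92]), (156, [366, 166, 92]), (168, [361, 164, 93]), (180, [355, 162, 93]), (192, [350, 159, 93]), (204, [344, 157, 92]), (216, [-9223372036854775808, -9223372036854775808, -9223372036854775808]), (228, [335, 153, 100]), (240, [329, 150, 101])]
340 [(0, [455, 193, 0]), (12, [449, 190, -1]), (24, [442, 187, -1]), (36, [416, 178, 91]), (48, [412, 176, 92]), (60, [408, 174, 92]), (72, [403, 172, 92]), (84, [399, 170, 91]), (96, [394, 168, 92]), (108, [390, 166, 93]), (120, [385, 164, 93]), (132, [380, 162, 92]), (144, [375, 160, 92]), (156, [370, 157, 92]), (168, [365, 155, 92]), (180, [359, 153, 92]), (192, [353, 150, 92]), (204, [348, 148, 92]), (216, [345, 146, 101]), (228, [339, 144, 100]), (240, [333, 141, 100])]<stdin>:4: RuntimeWarning: invalid value encountered in cast
```

View pics/w5.png

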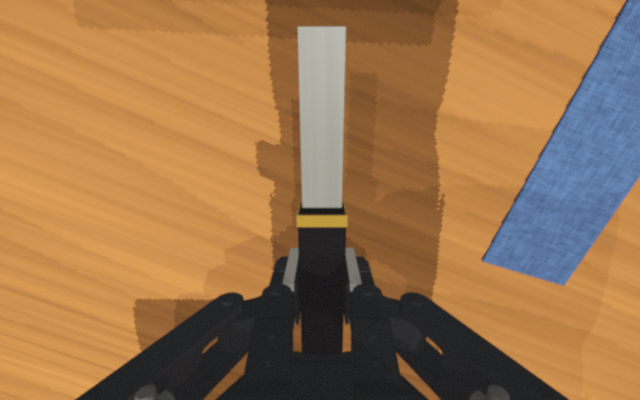

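The held spatula points at the case, blade tip (322,28), all level; the arm fell short of its target and tilted slightly. Checking the joints.

Run:
```python
from h import *
T=now(); s=sensors.read_state(); print(np.round(s['joint_positions'],3))
T=go(T,frame(19.6),[.299,.186,.059],10)
```

```text
t 10.6 p [0.3088 0.1428 0.0587] rows [[0.923, 0.384, -0.015], [0.385, -0.922, 0.036], [0.0, -0.039, -0.999]] g 0.24859912864333078 108.3554756641388 f [-2.8 -1.  -4.5]
[ 0.394 -0.021 -0.687  0.904  0.039  3.141]
 n 10 shift [0.008, -0.055, 0.001] turn [-0.005, 0.0, 0.007] mm/row 4.4 deg 0.4
```

Joint 6 is at its limit (yaw = q1 − q6 + 180°), so I use the lip 85 mm right of its middle, where the arm plane lines up with the insertion direction.

Run:
```python
from h import *
T=now()
T=go(T,frame(19.6),[.3275,.106,.0590],10)
```

```text
t 10.6 p [0.3088 0.1428 0.0587] rows [[0.923, 0.384, -0.015], [0.385, -0.922, 0.036], [0.0, -0.039, -0.999]] g 0.24859912864333078 108.3554756641388 f [-2.8 -1.  -4.5]
 n 10 shift [0.005, 0.051, -0.001] turn [-0.005, 0.0, 0.007] mm/row 4.1 deg 0.4
```

Request:
{"op": "play_rows", "data": {"plan": [[[0.005,0.051,0],[-0.005,0,0.007],1],[[0.005,0.051,0],[-0.005,0,0.007],1],[[0.005,0.051,0],[-0.005,0,0.007],1],[[0.005,0.051,0],[-0.005,0,0.007],1],[[0.005,0.051,0],[-0.005,0,0.007],1],[[0.005,0.051,0],[-0.005,0,0.007],1],[[0.005,0.051,0],[-0.005,0,0.007],1],[[0.005,0.051,0],[-0.005,0,0.007],1],[[0.005,0.051,0],[-0.005,0,0.007],1],[[0.005,0.051,0],[-0.005,0,0.007],1]]}}

```text
time: 11.43
position: [0.3288, 0.1058, 0.0601]
eef_rot: [0.0, 0.986, 0.168, 0.001]
ft_force: [0.2, 0.1, -1.1]
grip_width: 0.244
gripper_force: 111.8
```

Run:
```python
from h import *
T=now(); s=sensors.read_state(); print(np.round(s['joint_positions'],3))
d=cam('wrist','w6'); P=cloud(d)
print([(v,np.round(P[v,322]*1000).astype(int).tolist()) for v in range(0,60,6)])
d=cam('side'); P=cloud(d)
cv2.imwrite('pics/s6.png',cv2.cvtColor(cv2.resize(d['pixels'][120:240,220:360],(700,600),interpolation=cv2.INTER_CUBIC),cv2.COLOR_RGB2BGR))
r=frame(19.6)
T=go(T,r,[.3275,.106,.059],5)
xc=np.array([np.cos(np.radians(19.6)),np.sin(np.radians(19.6)),0])
T=go(T,r,np.array([.3275,.106,.059])+.052*xc,10,'in')
# lid geometry from side cloud
z=P[110:200,240:340,2]; m=(z>.099)&(z<.11); Q=P[110:200,240:340][m]
l=Q[:,:2]@xc[:2]; t=Q[:,:2]@np.array([-xc[1],xc[0]]); print('lid x_c',np.percentile(l,[0.5,1,99]),'y_c',np.percentile(t,[1,99]))
```

```text
t 11.43 p [0.3288 0.1058 0.0601] rows [[0.943, 0.332, 0.001], [0.332, -0.943, 0.0], [0.001, 0.0, -1.0]] g 0.24405660566074952 111.80668830871582 f [ 0.2  0.1 -1.1]
[ 0.312 -0.012 -0.674  0.908 -0.     3.116]
[(0, [473, 156, 0]), (6, [470, 155, 0]), (12, [467, 154, -1]), (18, [463, 153, 0]), (24, [460, 151, 0]), (30, [436, 143, 92]), (36, [434, 143, 91]), (42, [432, 142, 91]), (48, [430, 141, 92]), (54, [427, 140, 93])]
 n 5 shift [-0.003, -0.001, 0.003] turn [0.0, -0.0, -0.001] mm/row 0.3 deg 0.1
in n 10 shift [0.065, -0.0, -0.0] turn [0.0, -0.0, -0.0] mm/row 5.2 deg 0.0
lid x_c [0.33730667 0.34470129 0.67081323] y_c [-0.05004379  0.19669895]
```

View pics/s6.png

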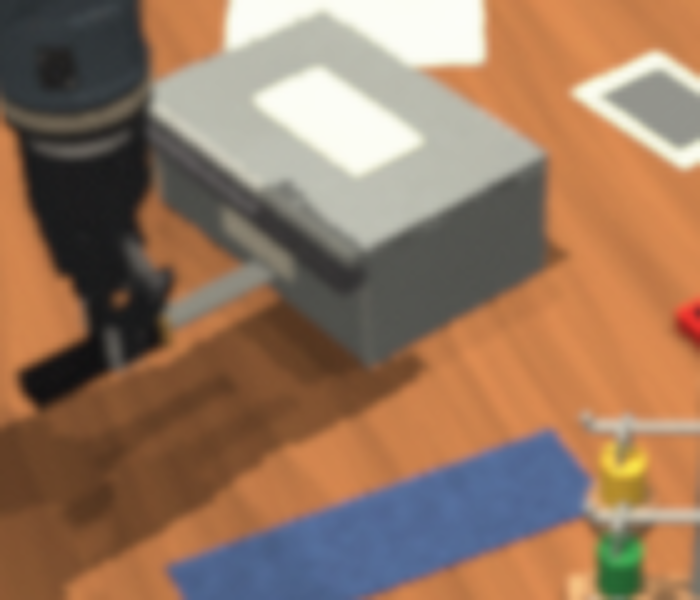

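The blade tip (side crop 265,270) points at the lip's right half, about 38 mm short of it. Sliding in.

Request:
{"op": "play_rows", "data": {"plan": [[[0.055,0,0.005],[0,0,0],1],[[0.055,0,0],[0,0,0],1],[[0.055,0,0],[0,0,0],1],[[0.055,0,0],[0,0,0],1],[[0.055,0,0],[0,0,0],1],[[0.055,0,0],[0,0,0],1],[[0.055,0,0],[0,0,0],1],[[0.055,0,0],[0,0,0],1],[[0.055,0,0],[0,0,0],1],[[0.055,0,0],[0,0,0],1]]}}

```text
time: 12.37
position: [0.3706, 0.121, 0.0597]
eef_rot: [-0.0, 0.986, 0.168, 0.001]
ft_force: [0.2, 0.3, -0.6]
grip_width: 0.251
gripper_force: 111.8
```

Request:
{"op": "play_rows", "data": {"plan": [[[0.015,0,0],[0,0,0],1],[[0.015,0,0],[0,0,0],1],[[0.015,0,0],[0,0,0],1],[[0.015,0,0],[0,0,0],1],[[0.015,0,0],[0,0,0],1],[[0,0,0],[0,0,0],1],[[0,0,0],[0,0,0],1],[[0,0,0],[0,0,0],1],[[0,0,0],[0,0,0],1],[[0,0,0],[0,0,0],1]]}}

```text
time: 13.2
position: [0.3758, 0.1228, 0.0597]
eef_rot: [-0.0, 0.986, 0.168, 0.001]
ft_force: [0.5, 0.1, -1.4]
grip_width: 0.245
gripper_force: 111.8
```

Run:
```python
from h import *
T=now()
d=cam('wrist','w7'); P=cloud(d)
print([(v,np.round(P[v,322]*1000).astype(int).tolist()) for v in range(0,120,6)])
```

```text
t 13.2 p [0.3758 0.1228 0.0597] rows [[0.943, 0.332, 0.001], [0.332, -0.943, 0.0], [0.001, 0.0, -1.0]] g 0.2446833675102187 111.83801293373108 f [ 0.5  0.1 -1.4]
[(0, [490, 163, 103]), (6, [488, 162, 103]), (12, [486, 161, 103]), (18, [484, 161, 103]), (24, [482, 160, 103]), (30, [480, 159, 103]), (36, [479, 159, 102]), (42, [476, 158, 103]), (48, [475, 157, 103]), (54, [473, 157, 97]), (60, [472, 157, 91]), (66, [470, 156, 92]), (72, [468, 155, 91]), (78, [465, 154, 92]), (84, [463, 153, 91]), (90, [461, 153, 93]), (96, [458, 152, 91]), (102, [456, 151, 93]), (108, [454, 150, 92]), (114, [451, 149, 92])]
```

View pics/w7.png

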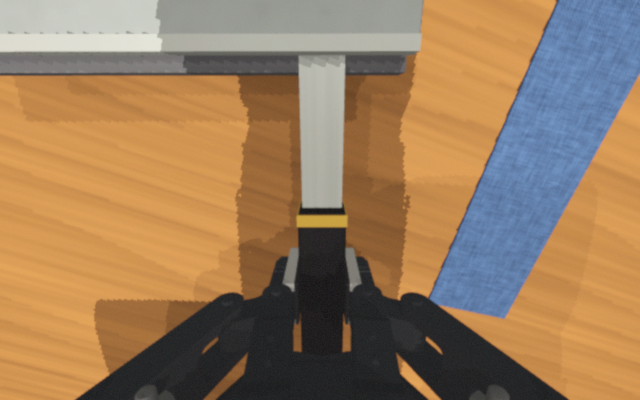

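Wrist view: the blade enters under the lip at (322,55), about 11 mm deep. Prying up gently and watching the force.

Request:
{"op": "play_rows", "data": {"plan": [[[0.01,0,-0.01],[0,0,0],1],[[0.01,0,-0.01],[0,0,0],1],[[0,0,-0.01],[0,0.01,0],1],[[0,0,-0.01],[0,0.01,0],1],[[0,0,-0.01],[0,0.01,0],1],[[0,0,-0.01],[0,0.01,0],1],[[0,0,-0.01],[0,0.01,0],1],[[0,0,-0.01],[0,0.01,0],1],[[0,0,0],[0,0,0],1],[[0,0,0],[0,0,0],1]], "grip_force": 120}}

```text
time: 14.08
position: [0.377, 0.1233, 0.0662]
eef_rot: [-0.004, 0.985, 0.168, 0.024]
ft_force: [-0.8, 0.3, -1.8]
grip_width: 0.246
gripper_force: 119.4
```

Run:
```python
from h import *
T=now()
d=cam('wrist'); P=cloud(d)
print([(v,np.round(P[v,322]*1000).astype(int).tolist()) for v in range(0,250,10)])
```

```text
t 14.08 p [0.377  0.1233 0.0662] rows [[0.942, 0.332, 0.046], [0.332, -0.943, 0.016], [0.048, 0.0, -0.999]] g 0.24570983579630643 119.35783624649048 f [-0.8  0.3 -1.8]
[(0, [491, 163, 109]), (10, [487, 162, 111]), (20, [484, 161, 110]), (30, [480, 160, 111]), (40, [477, 158, 112]), (50, [474, 157, 110]), (60, [472, 156, 104]), (70, [468, 155, 102]), (80, [465, 154, 101]), (90, [461, 152, 102]), (100, [457, 151, 101]), (110, [453, 150, 101]), (120, [448, 148, 101]), (130, [444, 147, 100]), (140, [440, 145, 100]), (150, [436, 144, 101]), (160, [431, 142, 100]), (170, [426, 140, 100]), (180, [422, 139, 100]), (190, [417, 137, 102]), (200, [412, 135, 100]), (210, [408, 134, 104]), (220, [405, 133, 108]), (230, [399, 131, 106]), (240, [394, 129, 106])]
```

The lid's front already rose 8 mm with a tiny force. Now sweeping the tip along the lid's arc.

Run:
```python
from h import *
T=now(); r=R.from_matrix(T[:3,:3]); xc=np.array([.942,.3355,0]); yc=np.array([-.3355,.942,0])
th0=.05
def P(th,rho=.15): return (.672-rho*np.cos(th)-.1145)*xc-.0102*yc+np.array([0,0,.095+rho*np.sin(th)-.0325-.0054])
print(P(.05,.16))
prev=T
for th in np.linspace(.05,1.5,7)[1:]:
    prev=go(prev,r,P(th),5,f'th {th:.2f} ')
```

```text
t 14.13 p [0.377  0.1233 0.0661] rows [[0.942, 0.332, 0.046], [0.332, -0.943, 0.016], [0.048, 0.0, -0.999]] g 0.24607338910114238 119.36860084533691 f [-0.6  0.1 -1.7]
[0.37805546 0.12381994 0.06509667]
th 0.29  n 5 shift [0.047, -0.001, -0.083] turn [0.0, 0.0, 0.0] mm/row 7.6 deg 0.0
th 0.53  n 5 shift [0.04, -0.0, -0.081] turn [0.0, 0.0, 0.0] mm/row 7.2 deg 0.0
th 0.78  n 5 shift [0.058, -0.0, -0.069] turn [0.0, 0.0, 0.0] mm/row 7.2 deg 0.0
th 1.02  n 5 shift [0.073, -0.0, -0.053] turn [0.0, 0.0, 0.0] mm/row 7.2 deg 0.0
th 1.26  n 5 shift [0.084, -0.0, -0.034] turn [0.0, 0.0, 0.0] mm/row 7.2 deg 0.0
th 1.50  n 5 shift [0.089, -0.0, -0.013] turn [0.0, 0.0, 0.0] mm/row 7.2 deg 0.0
```

Request:
{"op": "play_rows", "data": {"plan": [[[0.047,0,-0.083],[0,0,0],1],[[0.047,0,-0.083],[0,0,0],1],[[0.047,0,-0.083],[0,0,0],1],[[0.047,0,-0.083],[0,0,0],1],[[0.047,0,-0.083],[0,0,0],1],[[0.04,0,-0.081],[0,0,0],1],[[0.04,0,-0.081],[0,0,0],1],[[0.04,0,-0.081],[0,0,0],1],[[0.04,0,-0.081],[0,0,0],1],[[0.04,0,-0.081],[0,0,0],1]]}}

```text
time: 14.97
position: [0.4074, 0.134, 0.1341]
eef_rot: [-0.004, 0.985, 0.168, 0.024]
ft_force: [-0.1, -0.2, -3.8]
grip_width: 0.245
gripper_force: 119.3
```

Run:
```python
from h import *
T=now()
d=cam('wrist'); P=cloud(d)
print([(v,np.round(P[v,322]*1000).astype(int).tolist()) for v in range(0,250,10)])
d=cam('side'); cv2.imwrite('pics/s8.png',cv2.cvtColor(cv2.resize(d['pixels'][60:240,200:380],(600,600),interpolation=cv2.INTER_CUBIC),cv2.COLOR_RGB2BGR))
```

```text
t 14.97 p [0.4074 0.134  0.1341] rows [[0.942, 0.332, 0.046], [0.332, -0.943, 0.016], [0.049, 0.0, -0.999]] g 0.2452706387540923 119.28669333457947 f [-0.1 -0.2 -3.8]
[(0, [522, 174, 174]), (10, [518, 173, 177]), (20, [514, 171, 179]), (30, [510, 170, 183]), (40, [506, 169, 183]), (50, [503, 167, 186]), (60, [499, 166, 188]), (70, [496, 165, 184]), (80, [495, 165, 169]), (90, [491, 163, 168]), (100, [487, 162, 168]), (110, [483, 160, 168]), (120, [479, 159, 169]), (130, [475, 157, 170]), (140, [470, 156, 169]), (150, [466, 154, 168]), (160, [461, 153, 167]), (170, [457, 151, 168]), (180, [452, 149, 167]), (190, [447, 148, 167]), (200, [442, 146, 167]), (210, [438, 145, 171]), (220, [435, 143, 176]), (230, [430, 142, 175]), (240, [425, 140, 176])]
```

View pics/s8.png

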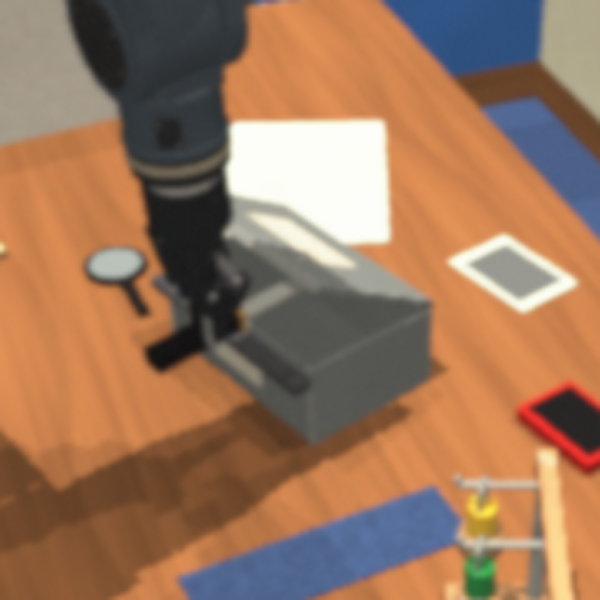

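The lid is open about 0.5 rad, resting on the blade (270,305). Continuing.

Request:
{"op": "play_rows", "data": {"plan": [[[0.058,0,-0.069],[0,0,0],1],[[0.058,0,-0.069],[0,0,0],1],[[0.058,0,-0.069],[0,0,0],1],[[0.058,0,-0.069],[0,0,0],1],[[0.058,0,-0.069],[0,0,0],1],[[0.073,0,-0.053],[0,0,0],1],[[0.073,0,-0.053],[0,0,0],1],[[0.073,0,-0.053],[0,0,0],1],[[0.073,0,-0.053],[0,0,0],1],[[0.073,0,-0.053],[0,0,0],1]]}}

```text
time: 15.9
position: [0.4547, 0.1506, 0.185]
eef_rot: [-0.004, 0.985, 0.168, 0.024]
ft_force: [-1.4, -0.1, -3.0]
grip_width: 0.245
gripper_force: 119.4
```

Request:
{"op": "play_rows", "data": {"plan": [[[0.084,0,-0.034],[0,0,0],1],[[0.084,0,-0.034],[0,0,0],1],[[0.084,0,-0.034],[0,0,0],1],[[0.084,0,-0.034],[0,0,0],1],[[0.084,0,-0.034],[0,0,0],1],[[0.089,0,-0.013],[0,0,0],1],[[0.089,0,-0.013],[0,0,0],1],[[0.089,0,-0.013],[0,0,0],1],[[0.089,0,-0.013],[0,0,0],1],[[0,0,0],[0,0,0],1]]}}

```text
time: 16.73
position: [0.5131, 0.1712, 0.2054]
eef_rot: [-0.004, 0.985, 0.168, 0.024]
ft_force: [0.3, -0.4, -0.8]
grip_width: 0.246
gripper_force: 119.6
```

```bash
cat >> h.py <<'E'
xc=np.array([.942,.3355,0]); yc=np.array([-.3355,.942,0])
def lid():
    "lid angle from scene view: dominant points above the rim"
    for n in('scene','side'):
        d=cam(n); P=cloud(d).reshape(-1,3); l=P@xc; t=P@yc
        m=(t>-.045)&(t<.19)&(l>.48)&(l<.72)&(P[:,2]>.13)&(P[:,2]<.30); Q=P[m]
        if len(Q)>30: print(n,len(Q),'ztop',np.percentile(Q[:,2],98),[(h,np.round(np.percentile((Q@xc)[abs(Q[:,2]-h)<.01],[10,50,90]),3).tolist()) for h in(.15,.19,.23,.255) if (abs(Q[:,2]-h)<.01).sum()>5])
E
python3 - <<'E'
from h import *
T=now(); print(T[:3,3]@xc); lid()
E
```

```text
t 16.73 p [0.5131 0.1712 0.2054] rows [[0.942, 0.332, 0.046], [0.332, -0.943, 0.016], [0.049, 0.0, -0.999]] g 0.24593933358944906 119.58451867103577 f [ 0.3 -0.4 -0.8]
0.5407857426233009
scene 1297 ztop 0.28667894025481094 [(0.15, [0.673, 0.675, 0.677]), (0.19, [0.668, 0.67, 0.672]), (0.23, [0.544, 0.663, 0.666]), (0.255, [0.546, 0.659, 0.663])]
side 1259 ztop 0.29589281076250107 [(0.15, [0.665, 0.668, 0.67]), (0.19, [0.659, 0.662, 0.664]), (0.23, [0.498, 0.61, 0.658]), (0.255, [0.526, 0.651, 0.655])]
```

Request:
{"op": "play_rows", "data": {"plan": [[[0.03,0,0],[0,0,0],1],[[0.03,0,0],[0,0,0],1],[[0.03,0,0],[0,0,0],1],[[0.03,0,0],[0,0,0],1],[[0.02,0,0],[0,0,0],1],[[0.02,0,0],[0,0,0],1],[[0,0,0],[0,0,0],1],[[0,0,0],[0,0,0],1],[[0,0,0],[0,0,0],1],[[0,0,0],[0,0,0],1]]}}

```text
time: 17.67
position: [0.5218, 0.1743, 0.2053]
eef_rot: [-0.004, 0.985, 0.168, 0.022]
ft_force: [-15.8, -4.7, 2.7]
grip_width: 0.243
gripper_force: 120.0
```

Run:
```python
from h import *
T=now(); print(T[:3,3]@xc); lid()
```

```text
t 17.67 p [0.5218 0.1743 0.2053] rows [[0.942, 0.332, 0.042], [0.332, -0.943, 0.015], [0.044, 0.0, -0.999]] g 0.2430032562485895 120.04265069961548 f [-15.8  -4.7   2.7]
0.5500477525984596
scene 1213 ztop 0.29122244204803754 [(0.15, [0.676, 0.678, 0.68]), (0.19, [0.673, 0.675, 0.677]), (0.23, [0.513, 0.671, 0.673]), (0.255, [0.553, 0.669, 0.672])]
side 1307 ztop 0.29600568555964774 [(0.15, [0.668, 0.67, 0.673]), (0.19, [0.665, 0.667, 0.669]), (0.23, [0.489, 0.596, 0.666]), (0.255, [0.536, 0.66, 0.664])]
```

Lid is at its stop (force 16 N, slope ≈ 1.49 rad). Now back off and bring the spatula to the mat.

Run:
```python
from h import *
T=now(); r=R.from_matrix(T[:3,:3])
T=go(T,r,T[:3,3]-.08*xc+np.array([0,0,.005]),5,'back')
T=go(T,frame(5.9),[.430,-.0325,.08],15,'to mat')
```

```text
t 17.77 p [0.5218 0.1743 0.2053] rows [[0.942, 0.332, 0.042], [0.332, -0.943, 0.015], [0.044, 0.0, -0.999]] g 0.24748012768734498 120.04233598709106 f [-16.   -4.9   2.2]
back n 5 shift [-0.199, 0.001, -0.021] turn [-0.0, 0.0, 0.0] mm/row 16.0 deg 0.0
to mat n 15 shift [-0.05, 0.143, 0.107] turn [-0.0, -0.004, 0.02] mm/row 14.9 deg 0.9
```

Request:
{"op": "play_rows", "data": {"plan": [[[-0.199,0,-0.021],[0,0,0],1],[[-0.199,0,-0.021],[0,0,0],1],[[-0.199,0,-0.021],[0,0,0],1],[[-0.199,0,-0.021],[0,0,0],1],[[-0.199,0,-0.021],[0,0,0],1],[[-0.05,0.143,0.107],[0,-0.004,0.02],1],[[-0.05,0.143,0.107],[0,-0.004,0.02],1],[[-0.05,0.143,0.107],[0,-0.004,0.02],1],[[-0.05,0.143,0.107],[0,-0.004,0.02],1],[[-0.05,0.143,0.107],[0,-0.004,0.02],1]]}}

```text
time: 18.6
position: [0.4487, 0.088, 0.1666]
eef_rot: [-0.004, 0.991, 0.129, 0.016]
ft_force: [0.2, -0.2, -1.3]
grip_width: 0.243
gripper_force: 119.6
```

Request:
{"op": "play_rows", "data": {"plan": [[[-0.05,0.143,0.107],[0,-0.004,0.02],1],[[-0.05,0.143,0.107],[0,-0.004,0.02],1],[[-0.05,0.143,0.107],[0,-0.004,0.02],1],[[-0.05,0.143,0.107],[0,-0.004,0.02],1],[[-0.05,0.143,0.107],[0,-0.004,0.02],1],[[-0.05,0.143,0.107],[0,-0.004,0.02],1],[[-0.05,0.143,0.107],[0,-0.004,0.02],1],[[-0.05,0.143,0.107],[0,-0.004,0.02],1],[[-0.05,0.143,0.107],[0,-0.004,0.02],1],[[-0.05,0.143,0.107],[0,-0.004,0.02],1]]}}

```text
time: 19.43
position: [0.4324, -0.0311, 0.0797]
eef_rot: [-0.003, 0.999, 0.051, 0.0]
ft_force: [-0.2, -0.4, -0.6]
grip_width: 0.241
gripper_force: 119.6
```

Run:
```python
from h import *
T=now(); d=cam('wrist','w9'); P=cloud(d)
a=cv2.cvtColor(d['pixels'],cv2.COLOR_RGB2HSV)
print([(v,np.round(P[v,322]*1000).astype(int).tolist()) for v in range(0,260,12)])
lid()
go(T,frame(5.9),[.430,-.0325,-.017],10)
```

```text
t 19.43 p [ 0.4324 -0.0311  0.0797] rows [[0.995, 0.102, 0.0], [0.102, -0.995, 0.006], [0.001, -0.006, -1.0]] g 0.24092245260033518 119.57862138748169 f [-0.2 -0.4 -0.6]
[(0, [589, -15, 3]), (12, [582, -16, 3]), (24, [574, -17, 3]), (36, [543, -20, 111]), (48, [539, -21, 111]), (60, [534, -21, 111]), (72, [529, -22, 112]), (84, [525, -22, 111]), (96, [520, -23, 112]), (108, [515, -23, 111]), (120, [509, -24, 110]), (132, [504, -24, 111]), (144, [499, -25, 111]), (156, [493, -26, 111]), (168, [487, -26, 112]), (180, [481, -27, 111]), (192, [475, -27, 112]), (204, [469, -28, 112]), (216, [465, -28, 120]), (228, [459, -29, 119]), (240, [453, -30, 120]), (252, [446, -30, 120])]
scene 904 ztop 0.27277982853340704 [(0.15, [0.676, 0.678, 0.68]), (0.19, [0.674, 0.675, 0.677]), (0.23, [0.67, 0.672, 0.674]), (0.255, [0.668, 0.67, 0.672])]
side 707 ztop 0.2703109099288364 [(0.15, [0.668, 0.67, 0.672]), (0.19, [0.665, 0.667, 0.669]), (0.23, [0.662, 0.664, 0.667]), (0.255, [0.661, 0.663, 0.665])]
 n 10 shift [-0.003, 0.002, 0.121] turn [-0.001, -0.0, -0.0] mm/row 9.7 deg 0.0
```

View pics/w9.png

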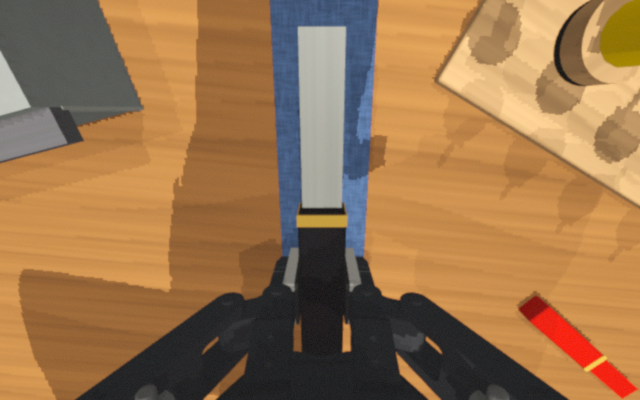

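The spatula is level above the mat, tip (322,28), and the mat spans it. Lowering and releasing.

Request:
{"op": "play_rows", "data": {"plan": [[[-0.003,0.002,0.12],[0,0,0],1],[[-0.003,0.002,0.12],[0,0,0],1],[[-0.003,0.002,0.12],[0,0,0],1],[[-0.003,0.002,0.12],[0,0,0],1],[[-0.003,0.002,0.12],[0,0,0],1],[[-0.003,0.002,0.12],[0,0,0],1],[[-0.003,0.002,0.12],[0,0,0],1],[[-0.003,0.002,0.12],[0,0,0],1],[[-0.003,0.002,0.12],[0,0,0],1],[[0,0,0.115],[0,0,0],1]]}}

```text
time: 20.42
position: [0.4305, -0.0311, -0.0162]
eef_rot: [-0.003, 0.999, 0.052, 0.0]
ft_force: [1.1, -0.4, -0.6]
grip_width: 0.248
gripper_force: 119.6
```

Request:
{"op": "play_rows", "data": {"plan": [[[0,0,0],[0,0,0],1],[[0,0,0],[0,0,0],-1],[[0,0,0],[0,0,0],-1],[[0,0,0],[0,0,0],-1],[[0,0,0],[0,0,0],-1],[[0,0,0],[0,0,0],-1],[[0,0,0],[0,0,0],-1],[[0,0,0],[0,0,0],-1],[[0,0,-0.1],[0,0,0],-1],[[0,0,-0.1],[0,0,0],-1]], "grip_force": 40}}

```text
time: 21.25
position: [0.4298, -0.0317, 0.0008]
eef_rot: [-0.003, 0.999, 0.051, -0.0]
ft_force: [-0.1, 1.0, -0.3]
grip_width: 0.999
gripper_force: 0.0
```

Request:
{"op": "play_rows", "data": {"plan": [[[0,0,-0.26],[0,0,0],-1],[[0,0,-0.26],[0,0,0],-1],[[0,0,-0.26],[0,0,0],-1],[[0,0,-0.26],[0,0,0],-1],[[0,0,-0.26],[0,0,0],-1],[[0,0,-0.26],[0,0,0],-1],[[0,0,-0.26],[0,0,0],-1],[[0,0,-0.26],[0,0,0],-1],[[0,0,-0.26],[0,0,0],-1],[[0,0,-0.26],[0,0,0],-1]]}}

```text
time: 22.08
position: [0.4299, -0.0329, 0.2105]
eef_rot: [-0.003, 0.999, 0.051, 0.001]
ft_force: [1.0, -1.4, -0.2]
grip_width: 1.001
gripper_force: 0.0
```

Run:
```python
from h import *
T=now(); d=cam('wrist'); spat(d,(200,0,430,260))
d=cam('wrist'); P=cloud(d); a=cv2.cvtColor(d['pixels'],cv2.COLOR_RGB2HSV); cv2.imwrite('pics/w10.png',cv2.cvtColor(d['pixels'],cv2.COLOR_RGB2BGR))
b=np.radians(67.5)
for n in('side','scene'):
    d=cam(n);P=cloud(d);Q=P[(P[...,2]>.171)&(P[...,2]<.182)&(P[...,0]>.40)&(P[...,0]<.68)&(P[...,1]<-.10)&(P[...,1]>-.42)]
    # ridge line of beam: fit
    m=Q[:,:2].mean(0); u,s,v=np.linalg.svd(Q[:,:2]-m); print(n,m,v[0],np.degrees(np.arctan2(v[0,1],v[0,0])),s/np.sqrt(len(Q)),len(Q))
    hsv=cv2.cvtColor(d['pixels'],cv2.COLOR_RGB2HSV); z=P[...,2]
    for col,h0,h1 in(('yellow',22,34),('green',45,78),('blue',105,125),('red',172,6)):
        hh=hsv[...,0]; mm=((hh>=h0)&(hh<=h1)) if h0<h1 else ((hh>=h0)|(hh<=h1))
        k=mm&(hsv[...,1]>120)&(hsv[...,2]>50)&(z>.108)&(z<.15)&(P[...,0]>.4)&(P[...,0]<.65)&(P[...,1]<-.1)&(P[...,1]>-.4)
        if k.sum()>3: print(n,col,np.round(np.median(P[k],0),4),k.sum())
```

```text
t 22.08 p [ 0.4299 -0.0329  0.2105] rows [[0.995, 0.103, 0.001], [0.103, -0.995, 0.006], [0.001, -0.006, -1.0]] g 1.0013822662940914 0.0 f [ 1.  -1.4 -0.2]
handle [411.5 -31.4] [86.7 16.6] 5.4 [[368.0, -27.0], [369.0, -44.0], [455.0, -36.0], [454.0, -19.0]]
steel [504.4 -23.8] [79.7 19.8] 6.5 [[464.0, -18.0], [466.0, -38.0], [545.0, -29.0], [543.0, -9.0]]
mat [460.6 -29.6] [264.2  76. ] 5.9 [[325.0, -5.0], [333.0, -81.0], [596.0, -54.0], [588.0, 22.0]]
side [ 0.55756215 -0.2774911 ] [-0.3754279 -0.9268516] -112.05076184268526 [0.07770806 0.01585071] 555
side yellow [ 0.5525 -0.1579  0.1413] 43
side green [ 0.5229 -0.2196  0.1381] 65
side blue [ 0.4922 -0.2802  0.1373] 72
side red [ 0.4717 -0.3446  0.1395] 110
scene [ 0.56392289 -0.26450565] [-0.38270162 -0.923872  ] -112.50112810450035 [0.07774728 0.01701011] 399
scene yellow [ 0.5616 -0.1579  0.1447] 11
scene red [ 0.4834 -0.3363  0.1415] 17
```

View pics/w10.png

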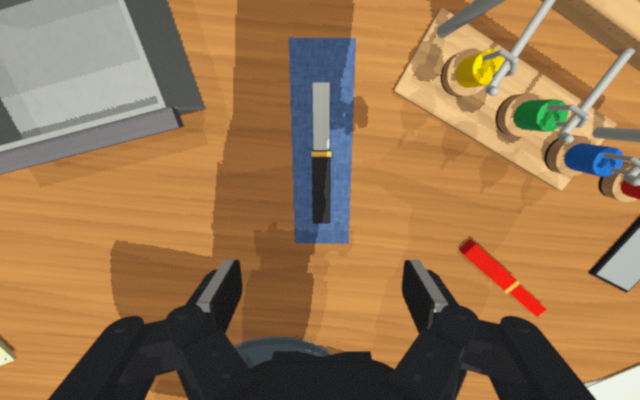

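The spatula lies level on the mat: tip (321,83), handle rear (321,222), fully inside the mat (289–355, 38–243). The case is open at upper left, the stamps at (480,68), (545,115), (595,158), (630,185). My picture allowance is spent, so I go on with numbers only.

Run:
```python
from h import *
T=now(); d=cam('wrist'); P=cloud(d); Q=(P-T[:3,3])@T[:3,:3]*1000
for v in range(340,400,8): print(v,[(u,np.round(Q[v,u]).astype(int).tolist()) for u in(240,280,322,360,400) if np.isfinite(Q[v,u,0])])
# stamp heads / hooks in view
a=cv2.cvtColor(d['pixels'],cv2.COLOR_RGB2HSV)
for col,h0,h1 in(('yellow',22,34),('green',45,78),('blue',105,125),('red',172,6)):
    hh=a[...,0]; mm=((hh>=h0)&(hh<=h1)) if h0<h1 else ((hh>=h0)|(hh<=h1))
    k=mm&(a[...,1]>120)&(P[...,2]>.12)&(P[...,2]<.16)
    print(col,k.sum(),np.round(np.median(P[k],0),4),np.round(P[k].min(0),3),np.round(P[k].max(0),3))
go(T,frame(157.5),[.36,-.13,.25],24)
```

```text
t 22.28 p [ 0.4304 -0.033   0.2091] rows [[0.995, 0.103, 0.001], [0.103, -0.995, 0.006], [0.002, -0.005, -1.0]] g 0.9988716660235449 0.0 f [-0.2  0.5 -1.2]
340 [(240, [-288, -137, 211]), (280, [-286, -69, 209]), (322, [-286, 2, 209]), (360, [-286, 66, 209]), (400, [-285, 133, 208])]
348 [(240, [-298, -136, 204]), (280, [-291, -68, 197]), (322, [-304, 2, 210]), (360, [-302, 66, 208]), (400, [-303, 134, 208])]
356 [(240, [15, -23, -105]), (280, [9, -13, -99]), (322, [10, 0, -99]), (360, [9, 12, -99]), (400, [-321, 136, 209])]
364 [(240, [17, -22, -108]), (280, [10, -12, -103]), (322, [10, 0, -103]), (360, [11, 12, -103]), (400, [16, 22, -108])]
372 [(240, [17, -21, -111]), (280, [10, -12, -105]), (322, [11, 0, -106]), (360, [10, 11, -105]), (400, [16, 21, -110])]
380 [(240, [15, -21, -112]), (280, [9, -12, -107]), (322, [10, 0, -107]), (360, [10, 11, -108]), (400, [17, 20, -114])]
388 [(240, [15, -21, -114]), (280, [10, -11, -111]), (322, [11, 0, -111]), (360, [11, 11, -111]), (400, [17, 20, -116])]
396 [(240, [18, -19, -119]), (280, [10, -11, -112]), (322, [10, 0, -112]), (360, [10, 10, -113]), (400, [19, 18, -119])]
yellow 1141 [ 0.5559 -0.1432  0.1409] [ 0.515 -0.21   0.12 ] [ 0.57  -0.136  0.159]
green 1161 [ 0.5271 -0.203   0.1407] [ 0.516 -0.223  0.12 ] [ 0.54  -0.197  0.143]
blue 1169 [ 0.4963 -0.263   0.1398] [ 0.484 -0.284  0.12 ] [ 0.508 -0.258  0.155]
red 36 [ 0.4714 -0.3257  0.1209] [ 0.466 -0.33   0.12 ] [ 0.477 -0.323  0.123]
 n 24 shift [-0.077, -0.035, -0.021] turn [0.0, -0.0, -0.14] mm/row 7.0 deg 6.3
```

Run:
```python
from h import *
T=now()
T=go(T,frame(5.9),[.43,-.10,.27],5)
go(T,frame(157.5),[.44,-.21,.28],25)
```

```text
t 22.33 p [ 0.43   -0.0329  0.2084] rows [[0.995, 0.103, -0.0], [0.103, -0.995, 0.006], [0.001, -0.006, -1.0]] g 1.0003056462868962 0.0 f [-1.3 -0.8  0.9]
 n 5 shift [-0.017, 0.166, -0.155] turn [-0.001, -0.0, -0.0] mm/row 18.2 deg 0.1
 n 25 shift [-0.072, 0.021, -0.005] turn [0.0, 0.0, -0.135] mm/row 6.0 deg 6.1
```

Request:
{"op": "play_rows", "data": {"plan": [[[-0.017,0.166,-0.155],[0,0,0],-1],[[-0.017,0.166,-0.155],[0,0,0],-1],[[-0.017,0.166,-0.155],[0,0,0],-1],[[-0.017,0.166,-0.155],[0,0,0],-1],[[-0.017,0.166,-0.155],[0,0,0],-1],[[-0.072,0.021,-0.005],[0,0,-0.135],-1],[[-0.072,0.021,-0.005],[0,0,-0.135],-1],[[-0.072,0.021,-0.005],[0,0,-0.135],-1],[[-0.072,0.021,-0.005],[0,0,-0.135],-1],[[-0.072,0.021,-0.005],[0,0,-0.135],-1]]}}

```text
time: 23.17
position: [0.405, -0.1167, 0.2712]
eef_rot: [-0.003, 0.949, 0.314, 0.0]
ft_force: [-0.9, -0.5, 0.6]
grip_width: 0.998
gripper_force: 0.0
```

Request:
{"op": "play_rows", "data": {"plan": [[[-0.072,0.021,-0.005],[0,0,-0.135],-0.2],[[-0.072,0.021,-0.005],[0,0,-0.135],-0.2],[[-0.072,0.021,-0.005],[0,0,-0.135],-0.2],[[-0.072,0.021,-0.005],[0,0,-0.135],-0.2],[[-0.072,0.021,-0.005],[0,0,-0.135],-0.2],[[-0.072,0.021,-0.005],[0,0,-0.135],-0.2],[[-0.072,0.021,-0.005],[0,0,-0.135],-0.2],[[-0.072,0.021,-0.005],[0,0,-0.135],-0.2],[[-0.072,0.021,-0.005],[0,0,-0.135],-0.2],[[-0.072,0.021,-0.005],[0,0,-0.135],-0.2]]}}

```text
time: 24.0
position: [0.3952, -0.1732, 0.2748]
eef_rot: [-0.003, 0.66, 0.751, 0.002]
ft_force: [1.3, 1.3, 0.2]
grip_width: 0.597
gripper_force: 0.0
```

Request:
{"op": "play_rows", "data": {"plan": [[[-0.072,0.021,-0.005],[0,0,-0.135],-0.2],[[-0.072,0.021,-0.005],[0,0,-0.135],-0.2],[[-0.072,0.021,-0.005],[0,0,-0.135],-0.2],[[-0.072,0.021,-0.005],[0,0,-0.135],-0.2],[[-0.072,0.021,-0.005],[0,0,-0.135],-0.2],[[-0.072,0.021,-0.005],[0,0,-0.135],-0.2],[[-0.072,0.021,-0.005],[0,0,-0.135],-0.2],[[-0.072,0.021,-0.005],[0,0,-0.135],-0.2],[[-0.072,0.021,-0.005],[0,0,-0.135],-0.2],[[-0.072,0.021,-0.005],[0,0,-0.135],-0.2]]}}

```text
time: 24.83
position: [0.4397, -0.2094, 0.2785]
eef_rot: [-0.001, 0.19, 0.982, 0.003]
ft_force: [-1.1, -0.2, -0.1]
grip_width: 0.598
gripper_force: 0.0
```

```bash
cat >> h.py <<'E'
def stamps(d,zlo=.135,zhi=.148):
    P=cloud(d); a=cv2.cvtColor(d['pixels'],cv2.COLOR_RGB2HSV); out={}
    xr=np.array([.924,-.383]); yr=np.array([.383,.924])
    for col,h0,h1 in(('yellow',22,34),('green',45,78),('blue',105,125),('red',172,6)):
        hh=a[...,0]; mm=((hh>=h0)&(hh<=h1)) if h0<h1 else ((hh>=h0)|(hh<=h1))
        k=mm&(a[...,1]>120)&(P[...,2]>zlo)&(P[...,2]<zhi)
        n,lab,stt,_=cv2.connectedComponentsWithStats(k.astype(np.uint8))
        if n<2: print(col,'none'); continue
        i=1+np.argmax(stt[1:,4]); Q=P[lab==i]; A=Q[:,:2]@xr; B=Q[:,:2]@yr
        la,lb=[np.percentile(v,[2,98]) for v in(A,B)]
        c=la.mean()*xr+lb.mean()*yr; out[col]=c
        print(col,stt[i,4],'extent xr,yr mm',np.round([np.ptp(la)*1000,np.ptp(lb)*1000],1),'c',np.round(c,4),'xr/yr',np.round([la.mean(),lb.mean()],4),'z',np.round(np.median(Q[:,2]),4))
    return out
E
python3 - <<'E'
from h import *
T=now(); print(np.round(sensors.read_state()['joint_positions'],2)); d=cam('wrist'); P=cloud(d)
np.save('w11.npy',P); stamps(d)
xr=np.array([.924,-.383,0]); yr=np.array([.383,.924,0])
# hook wires: points .160-.172 grey
a=cv2.cvtColor(d['pixels'],cv2.COLOR_RGB2HSV)
k=(a[...,1]<70)&(P[...,2]>.161)&(P[...,2]<.171)
n,lab,s,_=cv2.connectedComponentsWithStats(k.astype(np.uint8))
for i in range(1,n):
    if s[i,4]>40: Q=P[lab==i]; print('wire',s[i,4],'xr',np.round([(Q@xr).min(),(Q@xr).max()],3),'yr',np.round(np.percentile(Q@yr,[5,50,95]),4))
k=(P[...,2]>.173)&(P[...,2]<.181)&(a[...,1]>70); Q=P[k]
if len(Q): print('beam xr',np.percentile(Q@xr,[2,98]),'yr',np.percentile(Q@yr,[2,98]))
E
```

```text
t 24.83 p [ 0.4397 -0.2094  0.2785] rows [[-0.928, 0.374, -0.002], [0.374, 0.928, 0.006], [0.004, 0.005, -1.0]] g 0.5980579214311608 0.0 f [-1.1 -0.2 -0.1]
[-0.45  0.19  0.12  1.5   0.01 -0.07]
yellow 228 extent xr,yr mm [22.  17.5] c [ 0.5548 -0.1524] xr/yr [0.5707 0.0716] z 0.1413
green 179 extent xr,yr mm [17.9 22.5] c [ 0.5248 -0.2098] xr/yr [0.565  0.0072] z 0.1414
blue 226 extent xr,yr mm [20.5 21.9] c [ 0.4942 -0.2703] xr/yr [ 0.5599 -0.0605] z 0.1416
red 273 extent xr,yr mm [23.1 19.6] c [ 0.4764 -0.3343] xr/yr [ 0.568  -0.1263] z 0.1415
wire 236 xr [0.55  0.603] yr [-0.1342 -0.1276 -0.1218]
wire 180 xr [0.548 0.597] yr [0.0683 0.0743 0.0805]
wire 273 xr [0.553 0.618] yr [-0.0662 -0.0603 -0.0549]
wire 93 xr [0.555 0.572] yr [-0.0004  0.0064  0.014 ]
wire 147 xr [0.573 0.616] yr [0.005  0.0072 0.0097]
beam xr [0.61686692 0.63167715] yr [-0.08150936  0.03409858]
```

```bash
cat >> h.py <<'E'
XR=np.array([.924,-.383,0]); YR=np.array([.383,.924,0])
def stamp_plan(T,xr,yr,n1=10):
    r=frame(157.5); p=xr*XR+yr*YR
    T=go(T,r,p+[0,0,.19],n1,'above'); T=go(T,r,p+[0,0,.088],10,'down')
    return p
E
python3 - <<'E'
from h import *
T=now(); stamp_plan(T,.5675,.0740)
E
```

```text
t 24.88 p [ 0.4405 -0.2095  0.2784] rows [[-0.931, 0.366, -0.002], [0.366, 0.931, 0.006], [0.004, 0.005, -1.0]] g 0.5994018920427509 0.0 f [-0.7  0.5 -1.9]
above n 10 shift [-0.102, 0.122, 0.111] turn [0.001, -0.0, 0.002] mm/row 15.5 deg 0.1
down n 10 shift [-0.0, -0.0, 0.128] turn [-0.0, -0.0, -0.0] mm/row 10.2 deg 0.0
```

Request:
{"op": "play_rows", "data": {"plan": [[[-0.102,0.122,0.111],[0,0,0.002],-0.2],[[-0.102,0.122,0.111],[0,0,0.002],-0.2],[[-0.102,0.122,0.111],[0,0,0.002],-0.2],[[-0.102,0.122,0.111],[0,0,0.002],-0.2],[[-0.102,0.122,0.111],[0,0,0.002],-0.2],[[-0.102,0.122,0.111],[0,0,0.002],-0.2],[[-0.102,0.122,0.111],[0,0,0.002],-0.2],[[-0.102,0.122,0.111],[0,0,0.002],-0.2],[[-0.102,0.122,0.111],[0,0,0.002],-0.2],[[-0.102,0.122,0.111],[0,0,0.002],-0.2]]}}

```text
time: 25.72
position: [0.5539, -0.1496, 0.1899]
eef_rot: [-0.001, 0.201, 0.98, 0.003]
ft_force: [-0.4, -0.7, 0.6]
grip_width: 0.601
gripper_force: 0.0
```

Request:
{"op": "play_rows", "data": {"plan": [[[0,0,0.128],[0,0,0],-0.2],[[0,0,0.128],[0,0,0],-0.2],[[0,0,0.128],[0,0,0],-0.2],[[0,0,0.128],[0,0,0],-0.2],[[0,0,0.128],[0,0,0],-0.2],[[0,0,0.128],[0,0,0],-0.2],[[0,0,0.128],[0,0,0],-0.2],[[0,0,0.128],[0,0,0],-0.2],[[0,0,0.128],[0,0,0],-0.2],[[0,0,0.128],[0,0,0],-0.2]]}}

```text
time: 26.55
position: [0.5528, -0.1497, 0.0876]
eef_rot: [-0.001, 0.2, 0.98, 0.003]
ft_force: [1.1, 3.6, 9.8]
grip_width: 0.595
gripper_force: 4.8
```

Request:
{"op": "play_rows", "data": {"plan": [[[0,0,0],[0,0,0],1],[[0,0,0],[0,0,0],1],[[0,0,0],[0,0,0],1],[[0,0,0],[0,0,0],1],[[0,0,0],[0,0,0],1],[[0,0,0],[0,0,0],1],[[0,0,0],[0,0,0],1],[[0,0,0],[0,0,0],1],[[0,0,0],[0,0,0],1],[[0,0,0],[0,0,0],1]], "grip_force": 60}}

```text
time: 27.38
position: [0.5531, -0.1497, 0.0887]
eef_rot: [-0.0, 0.2, 0.98, 0.003]
ft_force: [3.0, 2.1, 4.7]
grip_width: 0.287
gripper_force: 58.5
```

Run:
```python
from h import *
T=now(); d=cam('wrist'); stamps(d,.10,.16)
```

```text
t 27.38 p [ 0.5531 -0.1497  0.0887] rows [[-0.92, 0.393, 0.0], [0.393, 0.92, 0.006], [0.002, 0.005, -1.0]] g 0.2873654864333542 58.51973354816437 f [3.  2.1 4.7]
yellow 2310 extent xr,yr mm [21.1 23.8] c [ 0.555  -0.1513] xr/yr [0.5705 0.0727] z 0.1391
green 2796 extent xr,yr mm [19.5 23.7] c [ 0.5279 -0.2053] xr/yr [0.5661 0.0125] z 0.1383
blue 4073 extent xr,yr mm [21.3 21.5] c [ 0.4953 -0.2685] xr/yr [ 0.5602 -0.0584] z 0.1364
red none
```

```bash
cat >> h.py <<'E'
def carry(T,t,l=.585,n=25):
    T=go(T,frame(157.5),T[:3,3]-.060*XR+[0,0,.014+.072],1,'(check only)')
    T=go(T,frame(109.6),l*xc+t*yc+[0,0,.175],n,'transit')
    T=go(T,frame(109.6),l*xc+t*yc+[0,0,.003],10,'lower')
E
python3 - <<'E'
from h import *
T=now(); carry(T,.150)
E
```

```text
t 27.43 p [ 0.5531 -0.1497  0.0887] rows [[-0.92, 0.393, 0.0], [0.393, 0.92, 0.006], [0.002, 0.005, -1.0]] g 0.2873816981487044 58.547823429107666 f [1.8 3.3 4.4]
(check only) n 1 shift [0.752, -0.002, -1.074] turn [0.007, -0.002, -0.014] mm/row 104.9 deg 0.7
transit n 25 shift [0.169, 0.169, -0.0] turn [0.0, -0.0, 0.043] mm/row 19.1 deg 1.9
lower n 10 shift [0.0, 0.0, 0.215] turn [0.0, -0.0, 0.0] mm/row 17.2 deg 0.0
```

Request:
{"op": "play_rows", "data": {"plan": [[[0,0,-0.045],[0,0,0],1],[[0,0,-0.045],[0,0,0],1],[[0,0,-0.045],[0,0,0],1],[[0,0,-0.04],[0,0,0],1],[[0.1,0,0],[0,0,0],1],[[0.15,0,0],[0,0,0],1],[[0.25,0,0],[0,0,0],1],[[0.25,0,0],[0,0,0],1],[[0,0,-0.45],[0,0,0],1],[[0,0,-0.45],[0,0,0],1]]}}

```text
time: 28.27
position: [0.4932, -0.1253, 0.1732]
eef_rot: [-0.004, 0.2, 0.98, 0.003]
ft_force: [2.1, -0.6, 0.9]
grip_width: 0.284
gripper_force: 58.6
```

Run:
```python
from h import *
T=now(); d=cam('wrist'); stamps(d,.10,.30)
go(T,frame(109.6),.585*xc+.150*yc+[0,0,.175],25)
```

```text
t 28.27 p [ 0.4932 -0.1253  0.1732] rows [[-0.92, 0.393, -0.007], [0.392, 0.92, 0.007], [0.009, 0.004, -1.0]] g 0.2841497084954829 58.58250081539154 f [ 2.1 -0.6  0.9]
yellow 2813 extent xr,yr mm [22.8 23.5] c [ 0.4962 -0.1274] xr/yr [0.5071 0.0723] z 0.2259
green 825 extent xr,yr mm [76.6 40.2] c [ 0.4971 -0.1859] xr/yr [0.5303 0.0186] z 0.1365
blue 1123 extent xr,yr mm [20.6 21.4] c [ 0.4949 -0.2687] xr/yr [ 0.56   -0.0587] z 0.1379
red 1326 extent xr,yr mm [20.5 20.8] c [ 0.4752 -0.3335] xr/yr [ 0.5666 -0.1261] z 0.1358
 n 25 shift [0.168, 0.169, 0.0] turn [-0.0, -0.001, 0.042] mm/row 19.1 deg 1.9
```

Request:
{"op": "play_rows", "data": {"plan": [[[0.168,0.169,0],[0,-0.001,0.042],1],[[0.168,0.169,0],[0,-0.001,0.042],1],[[0.168,0.169,0],[0,-0.001,0.042],1],[[0.168,0.169,0],[0,-0.001,0.042],1],[[0.168,0.169,0],[0,-0.001,0.042],1],[[0.168,0.169,0],[0,-0.001,0.042],1],[[0.168,0.169,0],[0,-0.001,0.042],1],[[0.168,0.169,0],[0,-0.001,0.042],1],[[0.168,0.169,0],[0,-0.001,0.042],1],[[0.168,0.169,0],[0,-0.001,0.042],1]]}}

```text
time: 29.15
position: [0.4535, 0.059, 0.1753]
eef_rot: [0.003, 0.359, 0.933, 0.002]
ft_force: [1.3, -0.4, -0.4]
grip_width: 0.287
gripper_force: 58.6
```

Request:
{"op": "play_rows", "data": {"plan": [[[0.168,0.169,0],[0,-0.001,0.042],1],[[0.168,0.169,0],[0,-0.001,0.042],1],[[0.168,0.169,0],[0,-0.001,0.042],1],[[0.168,0.169,0],[0,-0.001,0.042],1],[[0.168,0.169,0],[0,-0.001,0.042],1],[[0.168,0.169,0],[0,-0.001,0.042],1],[[0.168,0.169,0],[0,-0.001,0.042],1],[[0.168,0.169,0],[0,-0.001,0.042],1],[[0.168,0.169,0],[0,-0.001,0.042],1],[[0.168,0.169,0],[0,-0.001,0.042],1]]}}

```text
time: 29.98
position: [0.4727, 0.2478, 0.1753]
eef_rot: [0.006, 0.508, 0.862, 0.001]
ft_force: [0.3, -0.0, -1.8]
grip_width: 0.285
gripper_force: 58.6
```

Request:
{"op": "play_rows", "data": {"plan": [[[0.168,0.169,0],[0,-0.001,0.042],1],[[0.168,0.169,0],[0,-0.001,0.042],1],[[0.168,0.169,0],[0,-0.001,0.042],1],[[0.168,0.169,0],[0,-0.001,0.042],1],[[0.168,0.169,0],[0,-0.001,0.042],1],[[0,0,0],[0,0,0],1],[[0,0,0],[0,0,0],1],[[0,0,0],[0,0,0],1],[[0,0,0],[0,0,0],1],[[0,0,0],[0,0,0],1]]}}

```text
time: 30.82
position: [0.5053, 0.3359, 0.1754]
eef_rot: [0.008, 0.576, 0.817, 0.0]
ft_force: [0.2, 0.1, -1.0]
grip_width: 0.285
gripper_force: 58.7
```

Run:
```python
from h import *
T=now(); p=T[:3,3]; print('l,t',p@xc,p@yc); d=cam('wrist'); stamps(d,.10,.30)
P=cloud(d); Q=P[(P[...,2]>.085)&(P[...,2]<.10)&(P@xc>.44)&(P@xc<.72)]; print('rim l',np.percentile(Q@xc,[1,50,99]),'t',np.percentile(Q@yc,[1,50,99]),len(Q))
Q=P[(P[...,2]>.0)&(P[...,2]<.012)&(P@xc>.525)&(P@xc<.66)&(P@yc<.21)&(P@yc>-.06)]; print('floor',np.percentile(Q@xc,[1,99]),np.percentile(Q@yc,[1,99]),np.median(Q[:,2]),len(Q))
lid(); go(T,frame(109.6),.585*xc+.150*yc+[0,0,.003],10)
```

```text
t 30.82 p [0.5053 0.3359 0.1754] rows [[-0.335, 0.942, 0.013], [0.942, 0.336, -0.008], [-0.012, 0.01, -1.0]] g 0.2854111419864672 58.65606129169464 f [ 0.2  0.1 -1. ]
l,t 0.5887013833717758 0.14684153454134993
yellow 2796 extent xr,yr mm [22.  21.3] c [0.5051 0.3341] xr/yr [0.3386 0.5019] z 0.2282
green 1 extent xr,yr mm [0. 0.] c [0.4933 0.3442] xr/yr [0.3238 0.5068] z 0.2776
blue 3 extent xr,yr mm [0.1 1.3] c [0.4465 0.3286] xr/yr [0.2865 0.4744] z 0.2735
red 1 extent xr,yr mm [0. 0.] c [0.5146 0.3442] xr/yr [0.3435 0.5149] z 0.208
rim l [0.49554562 0.57887135 0.67388825] t [0.03288205 0.15761545 0.20058955] 4593
floor [0.52613512 0.65898078] [0.04105885 0.20469678] 0.004572232042934443 10277
scene 1340 ztop 0.2975108690489431 [(0.15, [0.676, 0.678, 0.679]), (0.19, [0.589, 0.674, 0.677]), (0.23, [0.577, 0.671, 0.673]), (0.255, [0.553, 0.669, 0.671])]
side 2148 ztop 0.29698495175449374 [(0.15, [0.668, 0.67, 0.672]), (0.19, [0.577, 0.667, 0.669]), (0.23, [0.574, 0.664, 0.666]), (0.255, [0.562, 0.661, 0.664])]
 n 10 shift [0.005, -0.006, 0.215] turn [0.001, 0.002, 0.0] mm/row 17.2 deg 0.1
```

Request:
{"op": "play_rows", "data": {"plan": [[[0.005,-0.006,0.215],[0,0.002,0],1],[[0.005,-0.006,0.215],[0,0.002,0],1],[[0.005,-0.006,0.215],[0,0.002,0],1],[[0.005,-0.006,0.215],[0,0.002,0],1],[[0.005,-0.006,0.215],[0,0.002,0],1],[[0.005,-0.006,0.215],[0,0.002,0],1],[[0.005,-0.006,0.215],[0,0.002,0],1],[[0.005,-0.006,0.215],[0,0.002,0],1],[[0.005,-0.006,0.215],[0,0.002,0],1],[[0.005,-0.006,0.21],[0,0.002,0],1]]}}

```text
time: 31.8
position: [0.5014, 0.3382, 0.0028]
eef_rot: [0.001, 0.576, 0.817, 0.005]
ft_force: [1.0, -0.0, -1.0]
grip_width: 0.285
gripper_force: 58.7
```

Request:
{"op": "play_rows", "data": {"plan": [[[0,0,0],[0,0,0],1],[[0,0,0],[0,0,0],0],[[0,0,0],[0,0,0],0],[[0,0,0],[0,0,0],0],[[0,0,0],[0,0,0],0],[[0,0,0],[0,0,0],0],[[0,0,-0.1],[0,0,0],0],[[0,0,-0.1],[0,0,0],0],[[0,0,-0.15],[0,0,0],0],[[0,0,-0.15],[0,0,0],0]]}}

```text
time: 32.63
position: [0.5012, 0.3382, 0.0448]
eef_rot: [0.001, 0.576, 0.817, 0.005]
ft_force: [0.1, -0.4, -0.0]
grip_width: 0.501
gripper_force: 0.0
```

Request:
{"op": "play_rows", "data": {"plan": [[[0,0,-0.25],[0,0,0],0],[[0,0,-0.25],[0,0,0],0],[[0,0,-0.25],[0,0,0],0],[[0,0,-0.25],[0,0,0],0],[[0,0,-0.25],[0,0,0],0],[[0,0,-0.25],[0,0,0],0],[[0,0,-0.25],[0,0,0],0],[[0,0,0],[0,0,0],-0.2],[[0,0,0],[0,0,0],-0.2],[[0,0,0],[0,0,0],-0.2]]}}

```text
time: 33.47
position: [0.5, 0.3372, 0.1835]
eef_rot: [0.001, 0.576, 0.817, 0.005]
ft_force: [-0.8, 0.2, 0.2]
grip_width: 0.601
gripper_force: 0.0
```

Run:
```python
from h import *
T=now(); d=cam('wrist'); o=stamps(d,.03,.30)
if 'yellow' in o: print('l,t',o['yellow']@xc[:2],o['yellow']@yc[:2])
r=frame(157.5); p=.566*XR+.0072*YR
T=go(T,r,p+[0,0,.19],30,'above'); go(T,r,p+[0,0,.091],10,'down')
```

```text
t 33.47 p [0.5    0.3372 0.1835] rows [[-0.336, 0.942, 0.008], [0.942, 0.336, 0.007], [0.004, 0.01, -1.0]] g 0.6006245222164975 0.0 f [-0.8  0.2  0.2]
yellow 392 extent xr,yr mm [22.  23.7] c [0.5009 0.3339] xr/yr [0.3348 0.5001] z 0.0521
green 1 extent xr,yr mm [0. 0.] c [0.472  0.3367] xr/yr [0.3071 0.4917] z 0.2438
blue 4 extent xr,yr mm [0.4 0.7] c [0.4583 0.3102] xr/yr [0.3045 0.462 ] z 0.2716
red 1 extent xr,yr mm [0. 0.] c [0.5242 0.3421] xr/yr [0.3532 0.5166] z 0.2336
l,t 0.5838894694279475 0.14647966041360647
above n 30 shift [-0.18, -0.151, -0.004] turn [0.0, 0.0, -0.035] mm/row 18.8 deg 1.6
down n 10 shift [-0.0, -0.0, 0.124] turn [-0.0, -0.0, -0.0] mm/row 9.9 deg 0.0
```

Yellow stands in the case. Next: green.

Request:
{"op": "play_rows", "data": {"plan": [[[-0.18,-0.151,-0.004],[0,0,-0.035],-0.2],[[-0.18,-0.151,-0.004],[0,0,-0.035],-0.2],[[-0.18,-0.151,-0.004],[0,0,-0.035],-0.2],[[-0.18,-0.151,-0.004],[0,0,-0.035],-0.2],[[-0.18,-0.151,-0.004],[0,0,-0.035],-0.2],[[-0.18,-0.151,-0.004],[0,0,-0.035],-0.2],[[-0.18,-0.151,-0.004],[0,0,-0.035],-0.2],[[-0.18,-0.151,-0.004],[0,0,-0.035],-0.2],[[-0.18,-0.151,-0.004],[0,0,-0.035],-0.2],[[-0.18,-0.151,-0.004],[0,0,-0.035],-0.2]]}}

```text
time: 34.35
position: [0.4561, 0.1538, 0.1844]
eef_rot: [0.001, 0.458, 0.889, 0.004]
ft_force: [0.6, 0.2, -0.1]
grip_width: 0.601
gripper_force: 0.0
```

Request:
{"op": "play_rows", "data": {"plan": [[[-0.18,-0.151,-0.004],[0,0,-0.035],-0.2],[[-0.18,-0.151,-0.004],[0,0,-0.035],-0.2],[[-0.18,-0.151,-0.004],[0,0,-0.035],-0.2],[[-0.18,-0.151,-0.004],[0,0,-0.035],-0.2],[[-0.18,-0.151,-0.004],[0,0,-0.035],-0.2],[[-0.18,-0.151,-0.004],[0,0,-0.035],-0.2],[[-0.18,-0.151,-0.004],[0,0,-0.035],-0.2],[[-0.18,-0.151,-0.004],[0,0,-0.035],-0.2],[[-0.18,-0.151,-0.004],[0,0,-0.035],-0.2],[[-0.18,-0.151,-0.004],[0,0,-0.035],-0.2]]}}

```text
time: 35.18
position: [0.4644, -0.0333, 0.1865]
eef_rot: [0.002, 0.332, 0.943, 0.004]
ft_force: [-0.0, 0.3, 1.0]
grip_width: 0.598
gripper_force: 0.0
```

Request:
{"op": "play_rows", "data": {"plan": [[[-0.18,-0.151,-0.004],[0,0,-0.035],-0.2],[[-0.18,-0.151,-0.004],[0,0,-0.035],-0.2],[[-0.18,-0.151,-0.004],[0,0,-0.035],-0.2],[[-0.18,-0.151,-0.004],[0,0,-0.035],-0.2],[[-0.18,-0.151,-0.004],[0,0,-0.035],-0.2],[[-0.18,-0.151,-0.004],[0,0,-0.035],-0.2],[[-0.18,-0.151,-0.004],[0,0,-0.035],-0.2],[[-0.18,-0.151,-0.004],[0,0,-0.035],-0.2],[[-0.18,-0.151,-0.004],[0,0,-0.035],-0.2],[[-0.18,-0.151,-0.004],[0,0,-0.035],-0.2]]}}

```text
time: 36.02
position: [0.5233, -0.2111, 0.1888]
eef_rot: [0.002, 0.2, 0.98, 0.004]
ft_force: [-0.4, -0.4, -0.5]
grip_width: 0.601
gripper_force: 0.0
```

Run:
```python
from h import *
T=now(); d=cam('wrist'); o=stamps(d)
r=frame(157.5); p=.566*XR+.0072*YR
print('l',T[:3,3]@XR,T[:3,3]@YR); go(T,r,p+[0,0,.091],10,'down')
```

```text
t 36.02 p [ 0.5233 -0.2111  0.1888] rows [[-0.92, 0.392, 0.006], [0.392, 0.92, 0.007], [-0.003, 0.009, -1.0]] g 0.6006032263423103 0.0 f [-0.4 -0.4 -0.5]
yellow none
green 360 extent xr,yr mm [19.2 23.7] c [ 0.5248 -0.21  ] xr/yr [0.5651 0.0069] z 0.141
blue 547 extent xr,yr mm [21.3 21.4] c [ 0.4953 -0.2694] xr/yr [ 0.5606 -0.0592] z 0.1415
red 681 extent xr,yr mm [21.8 22.2] c [ 0.4756 -0.3351] xr/yr [ 0.5675 -0.1274] z 0.1415
l 0.5644297488039285 0.005348550789434969
down n 10 shift [-0.002, 0.002, 0.122] turn [0.001, 0.0, -0.001] mm/row 9.8 deg 0.1
```

Request:
{"op": "play_rows", "data": {"plan": [[[-0.002,0.002,0.122],[0.001,0,-0.001],-0.2],[[-0.002,0.002,0.122],[0.001,0,-0.001],-0.2],[[-0.002,0.002,0.122],[0.001,0,-0.001],-0.2],[[-0.002,0.002,0.122],[0.001,0,-0.001],-0.2],[[-0.002,0.002,0.122],[0.001,0,-0.001],-0.2],[[-0.002,0.002,0.122],[0.001,0,-0.001],-0.2],[[-0.002,0.002,0.122],[0.001,0,-0.001],-0.2],[[-0.002,0.002,0.122],[0.001,0,-0.001],-0.2],[[-0.002,0.002,0.122],[0.001,0,-0.001],-0.2],[[-0.002,0.002,0.122],[0.001,0,-0.001],-0.2]]}}

```text
time: 36.9
position: [0.5263, -0.2091, 0.091]
eef_rot: [0.002, 0.197, 0.98, 0.0]
ft_force: [0.2, -0.5, 0.4]
grip_width: 0.597
gripper_force: 0.0
```

Request:
{"op": "play_rows", "data": {"plan": [[[0,0,0],[0,0,0],1],[[0,0,0],[0,0,0],1],[[0,0,0],[0,0,0],1],[[0,0,0],[0,0,0],1],[[0,0,0],[0,0,0],1],[[0,0,0],[0,0,0],1],[[0,0,0],[0,0,0],1],[[0,0,0],[0,0,0],1],[[0,0,0],[0,0,0],1],[[0,0,0],[0,0,0],1]]}}

```text
time: 37.73
position: [0.5264, -0.2093, 0.0921]
eef_rot: [0.002, 0.197, 0.98, 0.0]
ft_force: [-0.8, -0.7, -0.0]
grip_width: 0.283
gripper_force: 58.8
```

Request:
{"op": "play_rows", "data": {"plan": [[[0,0,-0.045],[0,0,0],1],[[0,0,-0.045],[0,0,0],1],[[0,0,-0.045],[0,0,0],1],[[0,0,-0.04],[0,0,0],1],[[0.1,0,0],[0,0,0],1],[[0.15,0,0],[0,0,0],1],[[0.25,0,0],[0,0,0],1],[[0.25,0,0],[0,0,0],1],[[0,0,-0.45],[0,0,0],1],[[0,0,-0.45],[0,0,0],1]]}}

```text
time: 38.57
position: [0.4664, -0.1843, 0.1764]
eef_rot: [-0.001, 0.197, 0.98, 0.001]
ft_force: [1.9, -1.2, 0.9]
grip_width: 0.285
gripper_force: 59.0
```

Run:
```python
from h import *
T=now(); d=cam('wrist'); stamps(d,.10,.30)
go(T,frame(109.6),.585*xc+.097*yc+[0,0,.175],30)
```

```text
t 38.57 p [ 0.4664 -0.1843  0.1764] rows [[-0.923, 0.385, -0.002], [0.385, 0.923, 0.002], [0.002, 0.001, -1.0]] g 0.28462499437780575 58.97719323635101 f [ 1.9 -1.2  0.9]
yellow 3 extent xr,yr mm [0.2 1. ] c [ 0.4766 -0.1943] xr/yr [0.5145 0.003 ] z 0.2258
green 2553 extent xr,yr mm [22.3 23.4] c [ 0.4667 -0.1849] xr/yr [0.5018 0.0079] z 0.225
blue 897 extent xr,yr mm [19.9 20.8] c [ 0.4942 -0.2678] xr/yr [ 0.5589 -0.0582] z 0.1396
red 1112 extent xr,yr mm [20.8 21.2] c [ 0.4751 -0.3339] xr/yr [ 0.5666 -0.1265] z 0.1382
 n 30 shift [0.129, 0.157, 0.001] turn [-0.0, -0.0, 0.035] mm/row 16.3 deg 1.6
```

Request:
{"op": "play_rows", "data": {"plan": [[[0.129,0.157,0.001],[0,0,0.035],1],[[0.129,0.157,0.001],[0,0,0.035],1],[[0.129,0.157,0.001],[0,0,0.035],1],[[0.129,0.157,0.001],[0,0,0.035],1],[[0.129,0.157,0.001],[0,0,0.035],1],[[0.129,0.157,0.001],[0,0,0.035],1],[[0.129,0.157,0.001],[0,0,0.035],1],[[0.129,0.157,0.001],[0,0,0.035],1],[[0.129,0.157,0.001],[0,0,0.035],1],[[0.129,0.157,0.001],[0,0,0.035],1]]}}

```text
time: 39.45
position: [0.4428, -0.0255, 0.1768]
eef_rot: [0.002, 0.33, 0.944, 0.0]
ft_force: [-0.3, 0.9, -0.7]
grip_width: 0.287
gripper_force: 59.0
```

Request:
{"op": "play_rows", "data": {"plan": [[[0.129,0.157,0.001],[0,0,0.035],1],[[0.129,0.157,0.001],[0,0,0.035],1],[[0.129,0.157,0.001],[0,0,0.035],1],[[0.129,0.157,0.001],[0,0,0.035],1],[[0.129,0.157,0.001],[0,0,0.035],1],[[0.129,0.157,0.001],[0,0,0.035],1],[[0.129,0.157,0.001],[0,0,0.035],1],[[0.129,0.157,0.001],[0,0,0.035],1],[[0.129,0.157,0.001],[0,0,0.035],1],[[0.129,0.157,0.001],[0,0,0.035],1]]}}

```text
time: 40.28
position: [0.4603, 0.1356, 0.176]
eef_rot: [0.002, 0.456, 0.89, 0.001]
ft_force: [0.7, -0.8, -0.4]
grip_width: 0.283
gripper_force: 59.1
```

Request:
{"op": "play_rows", "data": {"plan": [[[0.129,0.157,0.001],[0,0,0.035],1],[[0.129,0.157,0.001],[0,0,0.035],1],[[0.129,0.157,0.001],[0,0,0.035],1],[[0.129,0.157,0.001],[0,0,0.035],1],[[0.129,0.157,0.001],[0,0,0.035],1],[[0.129,0.157,0.001],[0,0,0.035],1],[[0.129,0.157,0.001],[0,0,0.035],1],[[0.129,0.157,0.001],[0,0,0.035],1],[[0.129,0.157,0.001],[0,0,0.035],1],[[0.129,0.157,0.001],[0,0,0.035],1]]}}

```text
time: 41.12
position: [0.5209, 0.2859, 0.1753]
eef_rot: [0.002, 0.574, 0.819, 0.001]
ft_force: [0.5, -0.1, -0.7]
grip_width: 0.284
gripper_force: 59.1
```

Run:
```python
from h import *
T=now(); p=T[:3,3]; print('l,t',p@xc,p@yc); d=cam('wrist'); o=stamps(d,.03,.30)
for k,v in o.items(): print(k,v@xc[:2],v@yc[:2])
go(T,frame(109.6),.585*xc+.097*yc+[0,0,.006],10)
```

```text
t 41.12 p [0.5209 0.2859 0.1753] rows [[-0.342, 0.94, 0.005], [0.94, 0.342, -0.001], [-0.002, 0.004, -1.0]] g 0.2838172809874647 59.11114811897278 f [ 0.5 -0.1 -0.7]
l,t 0.5865841481907428 0.09454460920779661
yellow 422 extent xr,yr mm [23.  23.5] c [0.5018 0.3332] xr/yr [0.3359 0.4998] z 0.0523
green 2579 extent xr,yr mm [21.7 21.9] c [0.5201 0.286 ] xr/yr [0.3709 0.4632] z 0.2239
blue none
red 16 extent xr,yr mm [28.6 14.9] c [0.5445 0.2977] xr/yr [0.3889 0.4834] z 0.2538
yellow 0.584503907939552 0.14547464438852215
green 0.5859055835552016 0.09486287447943517
red 0.6127957341111018 0.09776843493204748
 n 10 shift [0.003, -0.003, 0.212] turn [0.001, 0.0, 0.001] mm/row 16.9 deg 0.0
```

Request:
{"op": "play_rows", "data": {"plan": [[[0,-0.003,0.212],[0,0,0],1],[[0,-0.003,0.212],[0,0,0],1],[[0,-0.003,0.212],[0,0,0],1],[[0,-0.003,0.212],[0,0,0],1],[[0,-0.003,0.212],[0,0,0],1],[[0,-0.003,0.212],[0,0,0],1],[[0,-0.003,0.212],[0,0,0],1],[[0,-0.003,0.212],[0,0,0],1],[[0,-0.003,0.212],[0,0,0],1],[[0,-0.003,0.21],[0,0,0],1]]}}

```text
time: 42.0
position: [0.5191, 0.2841, 0.0052]
eef_rot: [0.002, 0.573, 0.82, 0.001]
ft_force: [-0.1, 0.3, -0.7]
grip_width: 0.285
gripper_force: 59.2
```

Request:
{"op": "play_rows", "data": {"plan": [[[0,0,0],[0,0,0],1],[[0,0,0],[0,0,0],0],[[0,0,0],[0,0,0],0],[[0,0,0],[0,0,0],0],[[0,0,0],[0,0,0],0],[[0,0,0],[0,0,0],0],[[0,0,-0.1],[0,0,0],0],[[0,0,-0.1],[0,0,0],0],[[0,0,-0.15],[0,0,0],0],[[0,0,-0.15],[0,0,0],0]]}}

```text
time: 42.83
position: [0.5194, 0.2844, 0.0472]
eef_rot: [0.002, 0.573, 0.82, 0.001]
ft_force: [0.1, 0.1, 0.3]
grip_width: 0.5
gripper_force: 0.0
```

Request:
{"op": "play_rows", "data": {"plan": [[[0,0,-0.25],[0,0,0],0],[[0,0,-0.25],[0,0,0],0],[[0,0,-0.25],[0,0,0],0],[[0,0,-0.25],[0,0,0],0],[[0,0,-0.25],[0,0,0],0],[[0,0,-0.25],[0,0,0],0],[[0,0,-0.25],[0,0,0],0],[[0,0,0],[0,0,0],-0.2],[[0,0,0],[0,0,0],-0.2],[[0,0,0],[0,0,0],-0.2]]}}

```text
time: 43.67
position: [0.5186, 0.2844, 0.1859]
eef_rot: [0.002, 0.573, 0.82, 0.001]
ft_force: [-0.4, 0.1, -0.1]
grip_width: 0.601
gripper_force: 0.0
```

Run:
```python
from h import *
T=now(); d=cam('wrist'); o=stamps(d,.03,.30)
for k,v in o.items(): print(k,v@xc[:2],v@yc[:2])
r=frame(157.5); p=.5625*XR-.0600*YR
T=go(T,r,p+[0,0,.19],30,'above'); go(T,r,p+[0,0,.091],10,'down')
```

```text
t 43.67 p [0.5186 0.2844 0.1859] rows [[-0.343, 0.939, 0.005], [0.939, 0.343, -0.001], [-0.002, 0.004, -1.0]] g 0.601230864395782 0.0 f [-0.4  0.1 -0.1]
yellow 393 extent xr,yr mm [22.9 23.3] c [0.5017 0.3331] xr/yr [0.3359 0.4997] z 0.0523
green 325 extent xr,yr mm [18.8 18.8] c [0.5174 0.2851] xr/yr [0.3687 0.4614] z 0.0521
blue none
red none
yellow 0.5843811836292283 0.1454067457180632
green 0.5830095210039627 0.09501683219318283
above n 30 shift [-0.168, -0.169, -0.002] turn [0.0, 0.0, -0.035] mm/row 19.1 deg 1.6
down n 10 shift [-0.0, -0.0, 0.124] turn [-0.0, -0.0, -0.0] mm/row 9.9 deg 0.0
```

Green stands in the case too. Next: blue.

Request:
{"op": "play_rows", "data": {"plan": [[[-0.168,-0.169,-0.002],[0,0,-0.035],-0.2],[[-0.168,-0.169,-0.002],[0,0,-0.035],-0.2],[[-0.168,-0.169,-0.002],[0,0,-0.035],-0.2],[[-0.168,-0.169,-0.002],[0,0,-0.035],-0.2],[[-0.168,-0.169,-0.002],[0,0,-0.035],-0.2],[[-0.168,-0.169,-0.002],[0,0,-0.035],-0.2],[[-0.168,-0.169,-0.002],[0,0,-0.035],-0.2],[[-0.168,-0.169,-0.002],[0,0,-0.035],-0.2],[[-0.168,-0.169,-0.002],[0,0,-0.035],-0.2],[[-0.168,-0.169,-0.002],[0,0,-0.035],-0.2]]}}

```text
time: 44.55
position: [0.459, 0.1028, 0.1866]
eef_rot: [0.002, 0.455, 0.891, 0.0]
ft_force: [0.4, 0.0, -0.2]
grip_width: 0.6
gripper_force: 0.0
```

Request:
{"op": "play_rows", "data": {"plan": [[[-0.168,-0.169,-0.002],[0,0,-0.035],-0.2],[[-0.168,-0.169,-0.002],[0,0,-0.035],-0.2],[[-0.168,-0.169,-0.002],[0,0,-0.035],-0.2],[[-0.168,-0.169,-0.002],[0,0,-0.035],-0.2],[[-0.168,-0.169,-0.002],[0,0,-0.035],-0.2],[[-0.168,-0.169,-0.002],[0,0,-0.035],-0.2],[[-0.168,-0.169,-0.002],[0,0,-0.035],-0.2],[[-0.168,-0.169,-0.002],[0,0,-0.035],-0.2],[[-0.168,-0.169,-0.002],[0,0,-0.035],-0.2],[[-0.168,-0.169,-0.002],[0,0,-0.035],-0.2]]}}

```text
time: 45.38
position: [0.4517, -0.087, 0.1883]
eef_rot: [0.002, 0.328, 0.945, 0.0]
ft_force: [0.8, -0.1, 0.6]
grip_width: 0.598
gripper_force: 0.0
```

Request:
{"op": "play_rows", "data": {"plan": [[[-0.168,-0.169,-0.002],[0,0,-0.035],-0.2],[[-0.168,-0.169,-0.002],[0,0,-0.035],-0.2],[[-0.168,-0.169,-0.002],[0,0,-0.035],-0.2],[[-0.168,-0.169,-0.002],[0,0,-0.035],-0.2],[[-0.168,-0.169,-0.002],[0,0,-0.035],-0.2],[[-0.168,-0.169,-0.002],[0,0,-0.035],-0.2],[[-0.168,-0.169,-0.002],[0,0,-0.035],-0.2],[[-0.168,-0.169,-0.002],[0,0,-0.035],-0.2],[[-0.168,-0.169,-0.002],[0,0,-0.035],-0.2],[[-0.168,-0.169,-0.002],[0,0,-0.035],-0.2]]}}

```text
time: 46.22
position: [0.4964, -0.2717, 0.1901]
eef_rot: [0.002, 0.196, 0.981, 0.0]
ft_force: [0.7, 0.2, -0.3]
grip_width: 0.601
gripper_force: 0.0
```

Run:
```python
from h import *
T=now(); d=cam('wrist'); o=stamps(d)
r=frame(157.5); p=.5625*XR-.060*YR
print('l',T[:3,3]@XR,T[:3,3]@YR); go(T,r,p+[0,0,.091],10,'down')
```

```text
t 46.22 p [ 0.4964 -0.2717  0.1901] rows [[-0.923, 0.384, 0.003], [0.384, 0.923, 0.0], [-0.003, 0.001, -1.0]] g 0.6012081592929605 0.0 f [ 0.7  0.2 -0.3]
yellow none
green none
blue 430 extent xr,yr mm [18.2 22.4] c [ 0.4933 -0.2702] xr/yr [ 0.5591 -0.0607] z 0.1415
red 528 extent xr,yr mm [22.5 17.3] c [ 0.4766 -0.3331] xr/yr [ 0.5676 -0.1252] z 0.1414
l 0.5627394005443311 -0.060898259968137164
down n 10 shift [0.0, 0.001, 0.124] turn [0.0, 0.0, -0.0] mm/row 9.9 deg 0.0
```

Request:
{"op": "play_rows", "data": {"plan": [[[0.003,0,0.124],[0,0,0],-0.2],[[0.003,0,0.124],[0,0,0],-0.2],[[0.003,0,0.124],[0,0,0],-0.2],[[0.003,0,0.124],[0,0,0],-0.2],[[0.003,0,0.124],[0,0,0],-0.2],[[0.003,0,0.124],[0,0,0],-0.2],[[0.003,0,0.124],[0,0,0],-0.2],[[0.003,0,0.124],[0,0,0],-0.2],[[0.003,0,0.124],[0,0,0],-0.2],[[0.003,0,0.124],[0,0,0],-0.2]]}}

```text
time: 47.1
position: [0.495, -0.27, 0.0907]
eef_rot: [0.002, 0.197, 0.98, 0.0]
ft_force: [-0.8, -0.6, 0.3]
grip_width: 0.6
gripper_force: 0.0
```

Request:
{"op": "play_rows", "data": {"plan": [[[0,0,0],[0,0,0],1],[[0,0,0],[0,0,0],1],[[0,0,0],[0,0,0],1],[[0,0,0],[0,0,0],1],[[0,0,0],[0,0,0],1],[[0,0,0],[0,0,0],1],[[0,0,0],[0,0,0],1],[[0,0,0],[0,0,0],1],[[0,0,0],[0,0,0],1],[[0,0,0],[0,0,0],1]]}}

```text
time: 47.93
position: [0.4951, -0.2701, 0.0918]
eef_rot: [0.002, 0.197, 0.98, 0.0]
ft_force: [-0.1, -0.0, -0.1]
grip_width: 0.281
gripper_force: 58.8
```

Request:
{"op": "play_rows", "data": {"plan": [[[0,0,-0.045],[0,0,0],1],[[0,0,-0.045],[0,0,0],1],[[0,0,-0.045],[0,0,0],1],[[0,0,-0.04],[0,0,0],1],[[0.1,0,0],[0,0,0],1],[[0.15,0,0],[0,0,0],1],[[0.25,0,0],[0,0,0],1],[[0.25,0,0],[0,0,0],1],[[0,0,-0.45],[0,0,0],1],[[0,0,-0.45],[0,0,0],1]]}}

```text
time: 48.77
position: [0.4353, -0.2448, 0.1761]
eef_rot: [-0.001, 0.197, 0.98, 0.001]
ft_force: [2.6, -2.2, 0.4]
grip_width: 0.28
gripper_force: 59.0
```

Run:
```python
from h import *
T=now(); d=cam('wrist'); stamps(d,.10,.30)
go(T,frame(109.6),.585*xc+.045*yc+[0,0,.175],30)
```

```text
t 48.77 p [ 0.4353 -0.2448  0.1761] rows [[-0.923, 0.386, -0.001], [0.386, 0.923, 0.003], [0.002, 0.002, -1.0]] g 0.2798433436313548 58.9642059803009 f [ 2.6 -2.2  0.4]
yellow none
green none
blue 2583 extent xr,yr mm [22.2 23.6] c [ 0.4353 -0.2455] xr/yr [ 0.496  -0.0601] z 0.2253
red 669 extent xr,yr mm [82.9 46.7] c [ 0.442  -0.3054] xr/yr [ 0.5251 -0.1129] z 0.1327
 n 30 shift [0.118, 0.176, 0.001] turn [0.0, -0.0, 0.035] mm/row 16.9 deg 1.6
```

Request:
{"op": "play_rows", "data": {"plan": [[[0.118,0.176,0.001],[0,0,0.035],1],[[0.118,0.176,0.001],[0,0,0.035],1],[[0.118,0.176,0.001],[0,0,0.035],1],[[0.118,0.176,0.001],[0,0,0.035],1],[[0.118,0.176,0.001],[0,0,0.035],1],[[0.118,0.176,0.001],[0,0,0.035],1],[[0.118,0.176,0.001],[0,0,0.035],1],[[0.118,0.176,0.001],[0,0,0.035],1],[[0.118,0.176,0.001],[0,0,0.035],1],[[0.118,0.176,0.001],[0,0,0.035],1]]}}

```text
time: 49.65
position: [0.4267, -0.0775, 0.1765]
eef_rot: [0.002, 0.33, 0.944, 0.0]
ft_force: [0.1, 0.4, -0.5]
grip_width: 0.282
gripper_force: 59.0
```

Request:
{"op": "play_rows", "data": {"plan": [[[0.118,0.176,0.001],[0,0,0.035],1],[[0.118,0.176,0.001],[0,0,0.035],1],[[0.118,0.176,0.001],[0,0,0.035],1],[[0.118,0.176,0.001],[0,0,0.035],1],[[0.118,0.176,0.001],[0,0,0.035],1],[[0.118,0.176,0.001],[0,0,0.035],1],[[0.118,0.176,0.001],[0,0,0.035],1],[[0.118,0.176,0.001],[0,0,0.035],1],[[0.118,0.176,0.001],[0,0,0.035],1],[[0.118,0.176,0.001],[0,0,0.035],1]]}}

```text
time: 50.48
position: [0.4611, 0.0879, 0.1757]
eef_rot: [0.002, 0.456, 0.89, 0.001]
ft_force: [0.5, -0.4, -0.5]
grip_width: 0.287
gripper_force: 59.1
```

Request:
{"op": "play_rows", "data": {"plan": [[[0.118,0.176,0.001],[0,0,0.035],1],[[0.118,0.176,0.001],[0,0,0.035],1],[[0.118,0.176,0.001],[0,0,0.035],1],[[0.118,0.176,0.001],[0,0,0.035],1],[[0.118,0.176,0.001],[0,0,0.035],1],[[0.118,0.176,0.001],[0,0,0.035],1],[[0.118,0.176,0.001],[0,0,0.035],1],[[0.118,0.176,0.001],[0,0,0.035],1],[[0.118,0.176,0.001],[0,0,0.035],1],[[0.118,0.176,0.001],[0,0,0.035],1]]}}

```text
time: 51.32
position: [0.5392, 0.2377, 0.1752]
eef_rot: [0.002, 0.574, 0.819, 0.001]
ft_force: [0.3, -0.6, -0.6]
grip_width: 0.286
gripper_force: 59.1
```

Run:
```python
from h import *
T=now(); p=T[:3,3]; print('l,t',p@xc,p@yc); d=cam('wrist'); o=stamps(d,.03,.30)
for k,v in o.items(): print(k,v@xc[:2],v@yc[:2])
go(T,frame(109.6),.585*xc+.045*yc+[0,0,.006],10)
```

```text
t 51.32 p [0.5392 0.2377 0.1752] rows [[-0.342, 0.94, 0.005], [0.94, 0.342, -0.001], [-0.002, 0.004, -1.0]] g 0.285795817843191 59.10813868045807 f [ 0.3 -0.6 -0.6]
l,t 0.5877076994112557 0.04302456361034926
yellow 485 extent xr,yr mm [23.  22.9] c [0.5022 0.3324] xr/yr [0.3365 0.4992] z 0.0523
green 247 extent xr,yr mm [17.  17.3] c [0.5176 0.2856] xr/yr [0.3687 0.4619] z 0.0523
blue 2563 extent xr,yr mm [21.3 21.4] c [0.5383 0.2383] xr/yr [0.4059 0.4261] z 0.2244
red 8 extent xr,yr mm [1.6 1.5] c [0.5779 0.2397] xr/yr [0.4419 0.4426] z 0.2638
yellow 0.5845540504410829 0.14464734083681346
green 0.5834331924123303 0.0953584271435062
blue 0.5869718268925048 0.04385624546899308
red 0.6247968497358667 0.03195590164129114
 n 10 shift [0.003, -0.004, 0.211] turn [0.001, 0.0, 0.001] mm/row 16.9 deg 0.0
```

Request:
{"op": "play_rows", "data": {"plan": [[[0,-0.004,0.212],[0,0,0],1],[[0,-0.004,0.212],[0,0,0],1],[[0,-0.004,0.212],[0,0,0],1],[[0,-0.004,0.212],[0,0,0],1],[[0,-0.004,0.212],[0,0,0],1],[[0,-0.004,0.212],[0,0,0],1],[[0,-0.004,0.212],[0,0,0],1],[[0,-0.004,0.212],[0,0,0],1],[[0,-0.004,0.212],[0,0,0],1],[[0,-0.004,0.21],[0,0,0],1]]}}

```text
time: 52.2
position: [0.5366, 0.2357, 0.005]
eef_rot: [0.002, 0.573, 0.82, 0.001]
ft_force: [-0.8, 0.5, -1.0]
grip_width: 0.285
gripper_force: 59.2
```

Request:
{"op": "play_rows", "data": {"plan": [[[0,0,0],[0,0,0],1],[[0,0,0],[0,0,0],0],[[0,0,0],[0,0,0],0],[[0,0,0],[0,0,0],0],[[0,0,0],[0,0,0],0],[[0,0,0],[0,0,0],0],[[0,0,-0.1],[0,0,0],0],[[0,0,-0.1],[0,0,0],0],[[0,0,-0.15],[0,0,0],0],[[0,0,-0.15],[0,0,0],0]]}}

```text
time: 53.03
position: [0.5369, 0.236, 0.047]
eef_rot: [0.002, 0.573, 0.82, 0.001]
ft_force: [-0.5, -0.1, 0.9]
grip_width: 0.499
gripper_force: 0.0
```

Request:
{"op": "play_rows", "data": {"plan": [[[0,0,-0.25],[0,0,0],0],[[0,0,-0.25],[0,0,0],0],[[0,0,-0.25],[0,0,0],0],[[0,0,-0.25],[0,0,0],0],[[0,0,-0.25],[0,0,0],0],[[0,0,-0.25],[0,0,0],0],[[0,0,-0.25],[0,0,0],0],[[0,0,0],[0,0,0],-0.2],[[0,0,0],[0,0,0],-0.2],[[0,0,0],[0,0,0],-0.2]]}}

```text
time: 53.87
position: [0.5361, 0.236, 0.1858]
eef_rot: [0.002, 0.573, 0.82, 0.001]
ft_force: [0.2, -0.4, 0.3]
grip_width: 0.599
gripper_force: 0.0
```

Run:
```python
from h import *
T=now(); d=cam('wrist'); o=stamps(d,.03,.30)
for k,v in o.items(): print(k,v@xc[:2],v@yc[:2])
r=frame(157.5); p=.567*XR-.1275*YR
T=go(T,r,p+[0,0,.19],30,'above'); go(T,r,p+[0,0,.091],10,'down')
```

```text
t 53.87 p [0.5361 0.236  0.1858] rows [[-0.343, 0.939, 0.005], [0.939, 0.343, -0.001], [-0.002, 0.004, -1.0]] g 0.5992950549360079 0.0 f [ 0.2 -0.4  0.3]
yellow 457 extent xr,yr mm [23.2 22.8] c [0.502  0.3323] xr/yr [0.3364 0.4991] z 0.0523
green 235 extent xr,yr mm [17.5 17.3] c [0.5177 0.2852] xr/yr [0.3689 0.4616] z 0.0523
blue 322 extent xr,yr mm [20.9 18.7] c [0.5353 0.2367] xr/yr [0.4038 0.4235] z 0.0521
red 3 extent xr,yr mm [0.5 0.3] c [0.5533 0.2605] xr/yr [0.4113 0.4524] z 0.2958
yellow 0.5843631429729127 0.14459863450310276
green 0.5833758971400128 0.09501181288920213
blue 0.5836965352447804 0.04334722551538617
red 0.6086200359656997 0.059774306250287595
above n 30 shift [-0.161, -0.186, -0.002] turn [0.0, 0.0, -0.035] mm/row 19.7 deg 1.6
down n 10 shift [-0.0, -0.0, 0.124] turn [-0.0, -0.0, -0.0] mm/row 9.9 deg 0.0
```

Three in. Last: red.

Request:
{"op": "play_rows", "data": {"plan": [[[-0.161,-0.186,-0.002],[0,0,-0.035],-0.2],[[-0.161,-0.186,-0.002],[0,0,-0.035],-0.2],[[-0.161,-0.186,-0.002],[0,0,-0.035],-0.2],[[-0.161,-0.186,-0.002],[0,0,-0.035],-0.2],[[-0.161,-0.186,-0.002],[0,0,-0.035],-0.2],[[-0.161,-0.186,-0.002],[0,0,-0.035],-0.2],[[-0.161,-0.186,-0.002],[0,0,-0.035],-0.2],[[-0.161,-0.186,-0.002],[0,0,-0.035],-0.2],[[-0.161,-0.186,-0.002],[0,0,-0.035],-0.2],[[-0.161,-0.186,-0.002],[0,0,-0.035],-0.2]]}}

```text
time: 54.75
position: [0.4618, 0.0532, 0.1864]
eef_rot: [0.002, 0.455, 0.891, 0.0]
ft_force: [-0.2, 0.7, -0.5]
grip_width: 0.601
gripper_force: 0.0
```

Request:
{"op": "play_rows", "data": {"plan": [[[-0.161,-0.186,-0.002],[0,0,-0.035],-0.2],[[-0.161,-0.186,-0.002],[0,0,-0.035],-0.2],[[-0.161,-0.186,-0.002],[0,0,-0.035],-0.2],[[-0.161,-0.186,-0.002],[0,0,-0.035],-0.2],[[-0.161,-0.186,-0.002],[0,0,-0.035],-0.2],[[-0.161,-0.186,-0.002],[0,0,-0.035],-0.2],[[-0.161,-0.186,-0.002],[0,0,-0.035],-0.2],[[-0.161,-0.186,-0.002],[0,0,-0.035],-0.2],[[-0.161,-0.186,-0.002],[0,0,-0.035],-0.2],[[-0.161,-0.186,-0.002],[0,0,-0.035],-0.2]]}}

```text
time: 55.58
position: [0.4409, -0.1418, 0.1881]
eef_rot: [0.002, 0.328, 0.945, 0.0]
ft_force: [0.9, -0.3, 0.3]
grip_width: 0.601
gripper_force: 0.0
```

Request:
{"op": "play_rows", "data": {"plan": [[[-0.161,-0.186,-0.002],[0,0,-0.035],-0.2],[[-0.161,-0.186,-0.002],[0,0,-0.035],-0.2],[[-0.161,-0.186,-0.002],[0,0,-0.035],-0.2],[[-0.161,-0.186,-0.002],[0,0,-0.035],-0.2],[[-0.161,-0.186,-0.002],[0,0,-0.035],-0.2],[[-0.161,-0.186,-0.002],[0,0,-0.035],-0.2],[[-0.161,-0.186,-0.002],[0,0,-0.035],-0.2],[[-0.161,-0.186,-0.002],[0,0,-0.035],-0.2],[[-0.161,-0.186,-0.002],[0,0,-0.035],-0.2],[[-0.161,-0.186,-0.002],[0,0,-0.035],-0.2]]}}

```text
time: 56.42
position: [0.4738, -0.3351, 0.1897]
eef_rot: [0.002, 0.196, 0.981, 0.0]
ft_force: [-0.6, 0.1, 0.5]
grip_width: 0.6
gripper_force: 0.0
```

Run:
```python
from h import *
T=now(); d=cam('wrist'); o=stamps(d)
r=frame(157.5); p=.567*XR-.1275*YR
print('l',T[:3,3]@XR,T[:3,3]@YR); go(T,r,p+[0,0,.091],10,'down')
```

```text
t 56.42 p [ 0.4738 -0.3351  0.1897] rows [[-0.923, 0.384, 0.003], [0.384, 0.923, 0.0], [-0.003, 0.002, -1.0]] g 0.5995663405233519 0.0 f [-0.6  0.1  0.5]
yellow none
green none
blue none
red 402 extent xr,yr mm [20.7 23.1] c [ 0.4742 -0.3363] xr/yr [ 0.5667 -0.129 ] z 0.1413
l 0.5661013512093243 -0.1281947455218003
down n 10 shift [-0.001, 0.001, 0.123] turn [0.0, 0.0, -0.0] mm/row 9.9 deg 0.0
```

Request:
{"op": "play_rows", "data": {"plan": [[[0,0,0.123],[0,0,0],-0.2],[[0,0,0.123],[0,0,0],-0.2],[[0,0,0.123],[0,0,0],-0.2],[[0,0,0.123],[0,0,0],-0.2],[[0,0,0.123],[0,0,0],-0.2],[[0,0,0.123],[0,0,0],-0.2],[[0,0,0.123],[0,0,0],-0.2],[[0,0,0.123],[0,0,0],-0.2],[[0,0,0.123],[0,0,0],-0.2],[[0,0,0.123],[0,0,0],-0.2]]}}

```text
time: 57.3
position: [0.4746, -0.3344, 0.0912]
eef_rot: [0.002, 0.197, 0.98, 0.0]
ft_force: [-0.1, 0.3, -0.0]
grip_width: 0.602
gripper_force: 0.0
```

Request:
{"op": "play_rows", "data": {"plan": [[[0,0,0],[0,0,0],1],[[0,0,0],[0,0,0],1],[[0,0,0],[0,0,0],1],[[0,0,0],[0,0,0],1],[[0,0,0],[0,0,0],1],[[0,0,0],[0,0,0],1],[[0,0,0],[0,0,0],1],[[0,0,0],[0,0,0],1],[[0,0,0],[0,0,0],1],[[0,0,0],[0,0,0],1]]}}

```text
time: 58.13
position: [0.4747, -0.3346, 0.0923]
eef_rot: [0.002, 0.197, 0.98, 0.0]
ft_force: [1.0, -1.2, 0.7]
grip_width: 0.285
gripper_force: 58.9
```

Request:
{"op": "play_rows", "data": {"plan": [[[0,0,-0.045],[0,0,0],1],[[0,0,-0.045],[0,0,0],1],[[0,0,-0.045],[0,0,0],1],[[0,0,-0.04],[0,0,0],1],[[0.1,0,0],[0,0,0],1],[[0.15,0,0],[0,0,0],1],[[0.25,0,0],[0,0,0],1],[[0.25,0,0],[0,0,0],1],[[0,0,-0.45],[0,0,0],1],[[0,0,-0.45],[0,0,0],1]]}}

```text
time: 58.97
position: [0.4151, -0.3089, 0.1765]
eef_rot: [-0.001, 0.197, 0.98, 0.002]
ft_force: [1.2, -1.1, -0.2]
grip_width: 0.28
gripper_force: 59.0
```

Run:
```python
from h import *
T=now(); d=cam('wrist'); stamps(d,.10,.30)
go(T,frame(109.6),.585*xc-.007*yc+[0,0,.175],30)
```

```text
t 58.97 p [ 0.4151 -0.3089  0.1765] rows [[-0.923, 0.386, -0.001], [0.386, 0.923, 0.003], [0.002, 0.003, -1.0]] g 0.28044263077900616 58.958314061164856 f [ 1.2 -1.1 -0.2]
yellow none
green none
blue none
red 2661 extent xr,yr mm [22.7 24.1] c [ 0.416  -0.3099] xr/yr [ 0.5028 -0.127 ] z 0.2254
 n 30 shift [0.112, 0.192, 0.001] turn [0.0, -0.0, 0.035] mm/row 17.8 deg 1.6
```

Request:
{"op": "play_rows", "data": {"plan": [[[0.112,0.192,0.001],[0,0,0.035],1],[[0.112,0.192,0.001],[0,0,0.035],1],[[0.112,0.192,0.001],[0,0,0.035],1],[[0.112,0.192,0.001],[0,0,0.035],1],[[0.112,0.192,0.001],[0,0,0.035],1],[[0.112,0.192,0.001],[0,0,0.035],1],[[0.112,0.192,0.001],[0,0,0.035],1],[[0.112,0.192,0.001],[0,0,0.035],1],[[0.112,0.192,0.001],[0,0,0.035],1],[[0.112,0.192,0.001],[0,0,0.035],1]]}}

```text
time: 59.85
position: [0.4168, -0.1331, 0.177]
eef_rot: [0.002, 0.33, 0.944, 0.0]
ft_force: [0.5, 0.3, -1.1]
grip_width: 0.279
gripper_force: 59.0
```

Request:
{"op": "play_rows", "data": {"plan": [[[0.112,0.192,0.001],[0,0,0.035],1],[[0.112,0.192,0.001],[0,0,0.035],1],[[0.112,0.192,0.001],[0,0,0.035],1],[[0.112,0.192,0.001],[0,0,0.035],1],[[0.112,0.192,0.001],[0,0,0.035],1],[[0.112,0.192,0.001],[0,0,0.035],1],[[0.112,0.192,0.001],[0,0,0.035],1],[[0.112,0.192,0.001],[0,0,0.035],1],[[0.112,0.192,0.001],[0,0,0.035],1],[[0.112,0.192,0.001],[0,0,0.035],1]]}}

```text
time: 60.68
position: [0.4637, 0.0378, 0.1764]
eef_rot: [0.002, 0.456, 0.89, 0.001]
ft_force: [0.7, 0.1, -1.0]
grip_width: 0.281
gripper_force: 59.1
```

Request:
{"op": "play_rows", "data": {"plan": [[[0.112,0.192,0.001],[0,0,0.035],1],[[0.112,0.192,0.001],[0,0,0.035],1],[[0.112,0.192,0.001],[0,0,0.035],1],[[0.112,0.192,0.001],[0,0,0.035],1],[[0.112,0.192,0.001],[0,0,0.035],1],[[0.112,0.192,0.001],[0,0,0.035],1],[[0.112,0.192,0.001],[0,0,0.035],1],[[0.112,0.192,0.001],[0,0,0.035],1],[[0.112,0.192,0.001],[0,0,0.035],1],[[0.112,0.192,0.001],[0,0,0.035],1]]}}

```text
time: 61.52
position: [0.5553, 0.1895, 0.1758]
eef_rot: [0.002, 0.574, 0.819, 0.001]
ft_force: [0.7, 0.1, -0.7]
grip_width: 0.289
gripper_force: 59.1
```

Run:
```python
from h import *
T=now(); p=T[:3,3]; print('l,t',p@xc,p@yc); d=cam('wrist'); o=stamps(d,.03,.30)
for k,v in o.items(): print(k,v@xc[:2],v@yc[:2])
go(T,frame(109.6),.585*xc-.007*yc+[0,0,.006],10)
```

```text
t 61.52 p [0.5553 0.1895 0.1758] rows [[-0.342, 0.94, 0.005], [0.94, 0.342, -0.001], [-0.002, 0.004, -1.0]] g 0.28923930946469883 59.09421443939209 f [ 0.7  0.1 -0.7]
l,t 0.5866836569133558 -0.007764694747322304
yellow 636 extent xr,yr mm [22.1 23.3] c [0.503  0.3311] xr/yr [0.3378 0.4984] z 0.052
green 218 extent xr,yr mm [17.  15.7] c [0.5207 0.2771] xr/yr [0.3748 0.4552] z 0.0523
blue 338 extent xr,yr mm [21.3 22.4] c [0.5355 0.234 ] xr/yr [0.405  0.4211] z 0.0523
red 2626 extent xr,yr mm [21.6 21.9] c [0.5547 0.1891] xr/yr [0.4399 0.387 ] z 0.2247
yellow 0.5849602523469472 0.14314642325360755
green 0.5834587147586496 0.08629491187141769
blue 0.5829191455679996 0.04078420469137786
red 0.5859597694971768 -0.007964966801430301
 n 10 shift [0.001, -0.003, 0.212] turn [0.001, 0.0, 0.001] mm/row 17.0 deg 0.0
```

Request:
{"op": "play_rows", "data": {"plan": [[[0,-0.003,0.212],[0,0,0],1],[[0,-0.003,0.212],[0,0,0],1],[[0,-0.003,0.212],[0,0,0],1],[[0,-0.003,0.212],[0,0,0],1],[[0,-0.003,0.212],[0,0,0],1],[[0,-0.003,0.212],[0,0,0],1],[[0,-0.003,0.212],[0,0,0],1],[[0,-0.003,0.212],[0,0,0],1],[[0,-0.003,0.212],[0,0,0],1],[[0,-0.003,0.21],[0,0,0],1]]}}

```text
time: 62.4
position: [0.5534, 0.1877, 0.0057]
eef_rot: [0.002, 0.573, 0.82, 0.001]
ft_force: [-0.3, -0.9, -0.6]
grip_width: 0.283
gripper_force: 59.2
```

Request:
{"op": "play_rows", "data": {"plan": [[[0,0,0],[0,0,0],1],[[0,0,0],[0,0,0],0],[[0,0,0],[0,0,0],0],[[0,0,0],[0,0,0],0],[[0,0,0],[0,0,0],0],[[0,0,0],[0,0,0],0],[[0,0,-0.1],[0,0,0],0],[[0,0,-0.1],[0,0,0],0],[[0,0,-0.15],[0,0,0],0],[[0,0,-0.15],[0,0,0],0]]}}

```text
time: 63.23
position: [0.5537, 0.1881, 0.0477]
eef_rot: [0.002, 0.573, 0.82, 0.001]
ft_force: [0.4, 0.1, 0.1]
grip_width: 0.502
gripper_force: 0.0
```

Request:
{"op": "play_rows", "data": {"plan": [[[0,0,-0.25],[0,0,0],0],[[0,0,-0.25],[0,0,0],0],[[0,0,-0.25],[0,0,0],0],[[0,0,-0.25],[0,0,0],0],[[0,0,-0.25],[0,0,0],0],[[0,0,-0.25],[0,0,0],0],[[0,0,-0.25],[0,0,0],0],[[0,0,0],[0,0,0],1],[[0,0,0],[0,0,0],1],[[0,0,0],[0,0,0],1]]}}

```text
time: 64.07
position: [0.5528, 0.1881, 0.1864]
eef_rot: [0.002, 0.573, 0.82, 0.001]
ft_force: [0.0, 0.7, -0.4]
grip_width: 0.08
gripper_force: 0.0
```

Run:
```python
from h import *
T=now(); p=T[:3,3]; d=cam('wrist'); o=stamps(d,.03,.30)
for k,v in o.items(): print(k,v@xc[:2],v@yc[:2])
for n in('scene','side'):
    d=cam(n);P=cloud(d);l=P@xc;t=P@yc
    k=(P[...,2]>.12)&(P[...,2]<.3)&(l>.64)&(l<.72)&(t<.19)&(t>-.045); print(n,'lid t span',np.percentile(t[k],[1,99]),'z',np.percentile(P[k][:,2],99))
    k=(P[...,1]<.03)&(P[...,1]>-.1)&(P[...,0]>.3)&(P[...,0]<.62)&(P[...,2]>.008)&(P[...,2]<.03); q=P[k]; print('spatula pts',len(q),q.min(0),q.max(0))
print(np.round(sensors.read_state()['joint_positions'],2))
```

```text
t 64.07 p [0.5528 0.1881 0.1864] rows [[-0.343, 0.939, 0.005], [0.939, 0.343, -0.001], [-0.002, 0.004, -1.0]] g 0.08003105233245986 0.0 f [ 0.   0.7 -0.4]
yellow 592 extent xr,yr mm [22.4 23.8] c [0.503  0.3312] xr/yr [0.3377 0.4985] z 0.052
green 204 extent xr,yr mm [17.3 16.2] c [0.5206 0.2771] xr/yr [0.3748 0.4552] z 0.0523
blue 317 extent xr,yr mm [21.3 22.1] c [0.5355 0.234 ] xr/yr [0.405  0.4211] z 0.0523
red 354 extent xr,yr mm [20.9 23.2] c [0.5521 0.1863] xr/yr [0.4385 0.3834] z 0.0522
yellow 0.5849335156694737 0.14328198263796085
green 0.5833992294580024 0.0863674786835163
blue 0.5829459424660858 0.04079615437451273
red 0.5825355905728529 -0.009725392005254407
scene lid t span [-0.04230773  0.18728872] z 0.2738374810723464
spatula pts 371 [ 0.30110878 -0.09989432  0.00801861] [0.61947212 0.02732748 0.02919057]
side lid t span [-0.04374705  0.18863063] z 0.27085683103753627
spatula pts 453 [ 0.33318729 -0.08600028  0.00801805] [ 0.58283415 -0.00530544  0.02814093]
[ 0.33  0.39  0.15  1.33 -0.    1.55]
```

All four stamps stand in the case. Now over the lid's top edge to its back to close it.

Run:
```python
from h import *
T=now(); r=frame(109.6)
T=go(T,r,.58*xc+.02*yc+[0,0,.29],8,'up')
T=go(T,r,.700*xc+.05*yc+[0,0,.29],12,'over')
```

```text
t 64.22 p [0.5525 0.188  0.1857] rows [[-0.343, 0.939, 0.003], [0.939, 0.343, -0.001], [-0.002, 0.003, -1.0]] g 0.00041516331955985153 0.0 f [ 0.7 -0.3  0.1]
up n 8 shift [0.044, -0.005, -0.163] turn [0.0, 0.0, 0.001] mm/row 13.5 deg 0.1
over n 12 shift [0.031, 0.125, 0.0] turn [0.0, -0.0, 0.0] mm/row 10.3 deg 0.0
```

Request:
{"op": "play_rows", "data": {"plan": [[[0.044,-0.005,-0.163],[0,0,0],1],[[0.044,-0.005,-0.163],[0,0,0],1],[[0.044,-0.005,-0.163],[0,0,0],1],[[0.044,-0.005,-0.163],[0,0,0],1],[[0.044,-0.005,-0.163],[0,0,0],1],[[0.044,-0.005,-0.163],[0,0,0],1],[[0.044,-0.005,-0.163],[0,0,0],1],[[0.044,-0.005,-0.163],[0,0,0],1],[[0,0,0],[0,0,0],1],[[0,0,0],[0,0,0],1]]}}

```text
time: 65.05
position: [0.54, 0.2137, 0.2903]
eef_rot: [0.002, 0.573, 0.82, 0.001]
ft_force: [-0.3, 0.3, -0.1]
grip_width: -0.001
gripper_force: 0.0
```

Request:
{"op": "play_rows", "data": {"plan": [[[0.037,0.15,0],[0,0,0],1],[[0.037,0.15,0],[0,0,0],1],[[0.037,0.15,0],[0,0,0],1],[[0.037,0.15,0],[0,0,0],1],[[0.037,0.15,0],[0,0,0],1],[[0.037,0.15,0],[0,0,0],1],[[0.037,0.15,0],[0,0,0],1],[[0.037,0.15,0],[0,0,0],1],[[0.037,0.15,0],[0,0,0],1],[[0.037,0.15,0],[0,0,0],1]]}}

```text
time: 65.88
position: [0.6427, 0.2824, 0.2899]
eef_rot: [0.002, 0.573, 0.819, 0.0]
ft_force: [0.8, 0.5, 1.1]
grip_width: -0.001
gripper_force: 0.0
```

Run:
```python
from h import *
T=now(); p=T[:3,3]; print('l,t',p@xc,p@yc,np.round(sensors.read_state()['joint_positions'],2))
lid()
d=cam('wrist'); P=cloud(d); Q=(P-p)@T[:3,:3]*1000
k=np.isfinite(Q[...,2])&(Q[...,2]<-15)&(abs(Q[...,1])<60)&(abs(Q[...,0])<40)
for a in(-28,-35,-45,-60): m=k&(abs(Q[...,2]-a)<3); print(a,'tool x',np.percentile(Q[m][:,0],[1,99]) if m.any() else None,'tool y',np.percentile(Q[m][:,1],[1,99]) if m.any() else None)
```

```text
t 65.88 p [0.6427 0.2824 0.2899] rows [[-0.343, 0.939, 0.003], [0.939, 0.343, -0.001], [-0.002, 0.003, -1.0]] g -0.0008942175771269137 0.0 f [0.8 0.5 1.1]
l,t 0.7002112229821318 0.05041840668879283 [ 0.42  0.81  1.13  1.9  -0.    1.64]
scene 747 ztop 0.2723932476998491 [(0.15, [0.676, 0.678, 0.679]), (0.19, [0.674, 0.675, 0.677]), (0.23, [0.67, 0.672, 0.674]), (0.255, [0.669, 0.67, 0.672])]
side 1525 ztop 0.27004574401115156 [(0.15, [0.668, 0.67, 0.672]), (0.19, [0.665, 0.667, 0.67]), (0.23, [0.662, 0.665, 0.667]), (0.255, [0.661, 0.663, 0.665])]
-28 tool x [ 6.59693088 11.83586851] tool y [-11.04540845  11.88660822]
-35 tool x [ 6.39592945 11.81983369] tool y [-12.75173125  13.58276738]
-45 tool x [ 6.39300269 11.93203134] tool y [-12.83191642  13.65868595]
-60 tool x [-10.45844674  12.53856198] tool y [-10.59199066  11.53191431]
```

Run:
```python
from h import *
T=now(); r=R.from_matrix(T[:3,:3])
T=go(T,r,.700*xc+.05*yc+[0,0,.222],8,'down')
def P(th): return (.6855-.15*np.cos(th)+.008*np.sin(th))*xc+.05*yc+np.array([0,0,.095+.15*np.sin(th)+.008*np.cos(th)-.026])
T=go(T,r,P(1.5),2,'touch')
for th in (1.25,1.0,.75,.5,.25,0.02): T=go(T,r,P(th),5,f'{th}')
```

```text
t 66.03 p [0.6431 0.2827 0.2885] rows [[-0.343, 0.939, 0.002], [0.939, 0.343, -0.002], [-0.002, 0.002, -1.0]] g -0.0013420341465973419 0.0 f [-0.2 -0.3 -0.2]
down n 8 shift [-0.001, -0.001, 0.104] turn [0.0, -0.0, 0.0] mm/row 8.3 deg 0.0
touch n 2 shift [0.001, -0.107, 0.017] turn [0.0, -0.0, -0.0] mm/row 8.7 deg 0.0
1.25 n 5 shift [0.001, -0.093, 0.013] turn [0.0, -0.0, -0.0] mm/row 7.5 deg 0.0
1.0 n 5 shift [0.001, -0.087, 0.036] turn [0.0, -0.0, -0.0] mm/row 7.5 deg 0.0
0.75 n 5 shift [0.001, -0.075, 0.056] turn [0.0, -0.0, -0.0] mm/row 7.5 deg 0.0
0.5 n 5 shift [0.001, -0.059, 0.073] turn [0.0, -0.0, -0.0] mm/row 7.5 deg 0.0
0.25 n 5 shift [0.001, -0.039, 0.085] turn [0.0, -0.0, -0.0] mm/row 7.5 deg 0.0
0.02 n 5 shift [0.0, -0.016, 0.085] turn [0.0, -0.0, -0.0] mm/row 6.9 deg 0.0
```

Request:
{"op": "play_rows", "data": {"plan": [[[0,0,0.104],[0,0,0],1],[[0,0,0.104],[0,0,0],1],[[0,0,0.104],[0,0,0],1],[[0,0,0.104],[0,0,0],1],[[0,0,0.104],[0,0,0],1],[[0,0,0.104],[0,0,0],1],[[0,0,0.104],[0,0,0],1],[[0,0,0.104],[0,0,0],1],[[0,0,0],[0,0,0],1],[[0,0,0],[0,0,0],1]]}}

```text
time: 66.87
position: [0.6416, 0.2817, 0.2244]
eef_rot: [0.002, 0.573, 0.819, 0.001]
ft_force: [-0.0, -0.4, 0.4]
grip_width: -0.004
gripper_force: 0.0
```

Request:
{"op": "play_rows", "data": {"plan": [[[0.001,-0.07,0.01],[0,0,0],1],[[0.001,-0.07,0.01],[0,0,0],1],[[0.001,-0.07,0.01],[0,0,0],1],[[0.001,-0.093,0.013],[0,0,0],1],[[0.001,-0.093,0.013],[0,0,0],1],[[0.001,-0.093,0.013],[0,0,0],1],[[0.001,-0.093,0.013],[0,0,0],1],[[0.001,-0.093,0.013],[0,0,0],1],[[0,0,0],[0,0,0],1],[[0,0,0],[0,0,0],1]]}}

```text
time: 67.7
position: [0.5916, 0.2644, 0.2174]
eef_rot: [0.002, 0.573, 0.82, 0.001]
ft_force: [0.8, 0.2, -0.0]
grip_width: -0.002
gripper_force: 0.0
```

Run:
```python
from h import *
T=now(); p=T[:3,3]; print('l,t',p@xc,p@yc); lid()
```

```text
t 67.7 p [0.5916 0.2644 0.2174] rows [[-0.343, 0.939, 0.005], [0.939, 0.343, -0.0], [-0.002, 0.005, -1.0]] g -0.002217967420023245 0.0 f [ 0.8  0.2 -0. ]
l,t 0.645972484605809 0.05058477485072771
scene 1086 ztop 0.29731066930104394 [(0.15, [0.66, 0.664, 0.669]), (0.19, [0.648, 0.652, 0.656]), (0.23, [0.635, 0.638, 0.642]), (0.255, [0.621, 0.63, 0.647])]
side 1249 ztop 0.2958560462684283 [(0.15, [0.654, 0.656, 0.659]), (0.19, [0.64, 0.643, 0.646]), (0.23, [0.627, 0.63, 0.633]), (0.255, [0.62, 0.624, 0.629])]
```

The lid follows (now ≈ 1.26 rad). Continuing down.

Request:
{"op": "play_rows", "data": {"plan": [[[0.001,-0.087,0.036],[0,0,0],1],[[0.001,-0.087,0.036],[0,0,0],1],[[0.001,-0.087,0.036],[0,0,0],1],[[0.001,-0.087,0.036],[0,0,0],1],[[0.001,-0.087,0.036],[0,0,0],1],[[0.001,-0.075,0.056],[0,0,0],1],[[0.001,-0.075,0.056],[0,0,0],1],[[0.001,-0.075,0.056],[0,0,0],1],[[0.001,-0.075,0.056],[0,0,0],1],[[0.001,-0.075,0.056],[0,0,0],1]]}}

```text
time: 68.63
position: [0.5311, 0.2431, 0.1795]
eef_rot: [0.002, 0.573, 0.82, 0.001]
ft_force: [1.8, 0.9, 0.3]
grip_width: 0.004
gripper_force: 0.4
```

Request:
{"op": "play_rows", "data": {"plan": [[[0.001,-0.059,0.073],[0,0,0],1],[[0.001,-0.059,0.073],[0,0,0],1],[[0.001,-0.059,0.073],[0,0,0],1],[[0.001,-0.059,0.073],[0,0,0],1],[[0.001,-0.059,0.073],[0,0,0],1],[[0.001,-0.039,0.085],[0,0,0],1],[[0.001,-0.039,0.085],[0,0,0],1],[[0.001,-0.039,0.085],[0,0,0],1],[[0.001,-0.039,0.085],[0,0,0],1],[[0.001,-0.039,0.085],[0,0,0],1]]}}

```text
time: 69.47
position: [0.4939, 0.2302, 0.1155]
eef_rot: [0.002, 0.573, 0.82, 0.001]
ft_force: [0.7, 0.4, 1.0]
grip_width: -0.001
gripper_force: 0.3
```

Run:
```python
from h import *
T=now(); p=T[:3,3]; print('l,t',p@xc,p@yc)
d=cam('scene'); P=cloud(d).reshape(-1,3); l=P@xc;t=P@yc
for a in(.52,.56,.6,.64): m=(abs(l-a)<.01)&(((t>.13)&(t<.18))|((t<0)&(t>-.03)))&(P[:,2]>.08)&(P[:,2]<.25); print(a,np.median(P[m][:,2]),m.sum())
```

```text
t 69.47 p [0.4939 0.2302 0.1155] rows [[-0.343, 0.939, 0.005], [0.939, 0.343, -0.001], [-0.002, 0.004, -1.0]] g -0.0005611758593970812 0.31912631435261574 f [0.7 0.4 1. ]
l,t 0.5424725763512587 0.05117708793349207
0.52 0.14464317041896269 52
0.56 0.1345650416173545 78
0.6 0.12313218957560057 87
0.64 0.11357035699078821 91
```

Request:
{"op": "play_rows", "data": {"plan": [[[0,-0.03,0.06],[0,0,0],1],[[0,-0.03,0.06],[0,0,0],1],[[0,-0.03,0.06],[0,0,0],1],[[0,-0.03,0.06],[0,0,0],1],[[0,-0.03,0.06],[0,0,0],1],[[0,-0.02,0.06],[0,0,0],1],[[0,0,0.04],[0,0,0],1],[[0,0,0.03],[0,0,0],1],[[0,0,0.02],[0,0,0],1],[[0,0,0.02],[0,0,0],1]]}}

```text
time: 70.35
position: [0.4815, 0.2256, 0.0785]
eef_rot: [0.002, 0.573, 0.82, 0.001]
ft_force: [-1.0, 0.1, -0.1]
grip_width: -0.0
gripper_force: 0.3
```

```bash
cat >> h.py <<'E'
def lidz():
    for n in('scene','side'):
        d=cam(n); P=cloud(d).reshape(-1,3); l=P@xc;t=P@yc
        for a in(.51,.56,.6,.64,.665): m=(abs(l-a)<.006)&(((t>.13)&(t<.18))|((t<0)&(t>-.03)))&(P[:,2]>.08)&(P[:,2]<.25); print(n,a,np.round(np.median(P[m][:,2]),4),m.sum(),end='; ')
        print()
E
python3 - <<'E'
from h import *
T=now(); p=T[:3,3]; print('l,t',p@xc,p@yc); lidz()
E
```

```text
t 70.35 p [0.4815 0.2256 0.0785] rows [[-0.343, 0.939, 0.005], [0.939, 0.343, -0.001], [-0.002, 0.004, -1.0]] g -0.00029660696268204393 0.26102441350303707 f [-1.   0.1 -0.1]
l,t 0.5292746613269251 0.05100667463961814
scene 0.51 0.1045 26; scene 0.56 0.1034 44; scene 0.6 0.1043 45; scene 0.64 0.1043 46; scene 0.665 0.1032 52; 
side 0.51 0.1027 59; side 0.56 0.1033 30; side 0.6 0.1034 20; side 0.64 0.1038 18; side 0.665 0.1023 25;
```

Request:
{"op": "play_rows", "data": {"plan": [[[0,0,0.01],[0,0,0],1],[[0,0,0.01],[0,0,0],1],[[0,0,0.01],[0,0,0],1],[[0,0,0.01],[0,0,0],1],[[0,0,0],[0,0,0],1],[[0,0,0],[0,0,0],1],[[0,0,0],[0,0,0],1],[[0,0,0],[0,0,0],1],[[0,0,0],[0,0,0],1],[[0,0,0],[0,0,0],1]]}}

```text
time: 71.28
position: [0.4818, 0.2258, 0.0776]
eef_rot: [0.003, 0.573, 0.82, 0.002]
ft_force: [-12.2, -5.9, 36.2]
grip_width: 0.004
gripper_force: 18.2
```

Run:
```python
from h import *
T=now(); r=R.from_matrix(T[:3,:3]); p=T[:3,3]
T=go(T,r,p+[0,0,.12],6,'up'); T=go(T,frame(109.6),[.46,-.04,.28],14,'mat')
```

```text
t 71.28 p [0.4818 0.2258 0.0776] rows [[-0.343, 0.939, 0.007], [0.939, 0.343, 0.0], [-0.002, 0.006, -1.0]] g 0.004011883211466095 18.173069019103423 f [-12.2  -5.9  36.2]
up n 6 shift [-0.0, 0.002, -0.25] turn [-0.0, 0.0, 0.0] mm/row 20.0 deg 0.0
mat n 14 shift [-0.217, -0.099, -0.074] turn [0.001, 0.0, 0.001] mm/row 19.9 deg 0.0
```

Request:
{"op": "play_rows", "data": {"plan": [[[0,0,-0.25],[0,0,0],1],[[0,0,-0.25],[0,0,0],1],[[0,0,-0.25],[0,0,0],1],[[0,0,-0.25],[0,0,0],1],[[0,0,-0.25],[0,0,0],1],[[0,0,-0.25],[0,0,0],1],[[-0.217,-0.099,-0.074],[0,0,0],1],[[-0.217,-0.099,-0.074],[0,0,0],1],[[-0.217,-0.099,-0.074],[0,0,0],1],[[-0.217,-0.099,-0.074],[0,0,0],1]]}}

```text
time: 72.12
position: [0.4748, 0.1489, 0.2195]
eef_rot: [0.002, 0.573, 0.82, 0.001]
ft_force: [0.2, -0.3, -0.2]
grip_width: -0.001
gripper_force: 0.0
```

Request:
{"op": "play_rows", "data": {"plan": [[[-0.217,-0.099,-0.074],[0,0,0],1],[[-0.217,-0.099,-0.074],[0,0,0],1],[[-0.217,-0.099,-0.074],[0,0,0],1],[[-0.217,-0.099,-0.074],[0,0,0],1],[[-0.217,-0.099,-0.074],[0,0,0],1],[[-0.217,-0.099,-0.074],[0,0,0],1],[[-0.217,-0.099,-0.074],[0,0,0],1],[[-0.217,-0.099,-0.074],[0,0,0],1],[[-0.217,-0.099,-0.074],[0,0,0],1],[[-0.217,-0.099,-0.074],[0,0,0],1]]}}

```text
time: 72.95
position: [0.4597, -0.0415, 0.2788]
eef_rot: [0.002, 0.573, 0.82, 0.001]
ft_force: [-0.3, -0.3, -0.3]
grip_width: -0.0
gripper_force: 0.0
```

Run:
```python
from h import *
T=now(); d=cam('wrist'); spat(d,(0,0,640,250)); lidz()
d=cam('side'); P=cloud(d); a=cv2.cvtColor(d['pixels'],cv2.COLOR_RGB2HSV)
k=(P[...,0]>.3)&(P[...,0]<.62)&(abs(P[...,1]+.03)<.06)&(a[...,2]<60)&(P[...,2]>.008)&(P[...,2]<.04); print('black pts',k.sum(),np.percentile(P[k],[2,50,98],axis=0) if k.any() else '')
```

```text
t 72.95 p [ 0.4597 -0.0415  0.2788] rows [[-0.343, 0.939, 0.005], [0.939, 0.343, -0.001], [-0.002, 0.004, -1.0]] g -0.0002729031275226208 0.0 f [-0.3 -0.3 -0.3]
handle [389.8 -53.9] [ 3.1 86.2] 85.6 [[347.0, -52.0], [433.0, -59.0], [433.0, -56.0], [347.0, -49.0]]
steel [  41.8 -121.8] [88.8 33. ] 0.7 [[-3.0, -106.0], [-2.0, -139.0], [86.0, -138.0], [86.0, -105.0]]
mat [460.1 -28.2] [264.5  73.7] 5.7 [[325.0, -5.0], [332.0, -78.0], [595.0, -52.0], [588.0, 22.0]]
scene 0.51 0.1035 46; scene 0.56 0.1044 46; scene 0.6 0.1034 44; scene 0.64 0.1035 49; scene 0.665 0.1039 50; 
side 0.51 0.1023 54; side 0.56 0.1027 44; side 0.6 0.1031 37; side 0.64 0.1035 30; side 0.665 0.1034 16; 
black pts 239 [[ 0.34469307 -0.08287006  0.00874297]
 [ 0.38592109 -0.07399658  0.02175958]
 [ 0.42592134 -0.05805919  0.0267134 ]]
```

The spatula has been knocked sideways off its place. Measuring it again to put it back.

```bash
cat >> h.py <<'E'
def spat2(d):
    P=cloud(d); a=cv2.cvtColor(d['pixels'],cv2.COLOR_RGB2HSV); reg=(P[...,0]>.28)&(P[...,0]<.66)&(abs(P[...,1]+.05)<.12)
    for n,m in(('handle',(a[...,2]<75)&(a[...,1]<120)&(P[...,2]>.016)&(P[...,2]<.032)),('blade',(a[...,1]<60)&(a[...,2]>80)&(P[...,2]>.007)&(P[...,2]<.03))):
        c,_=cv2.findContours((m&reg).astype(np.uint8),cv2.RETR_EXTERNAL,cv2.CHAIN_APPROX_NONE)
        if not c: print(n,'none'); continue
        c=max(c,key=cv2.contourArea)[:,0]; h={'handle':.023,'blade':.0145}[n]
        Q=np.array([ray(d,u,h)[:2] for u in c])*1000; r=cv2.minAreaRect(Q.astype(np.float32))
        print(n,np.round(r[0],1),np.round(r[1],1),round(r[2],1),np.round(cv2.boxPoints(r)).tolist(),'z',np.round(np.median(P[c[:,1],c[:,0],2]),4))
E
python3 - <<'E'
from h import *
for n in('wrist','side','scene'): print(n); spat2(cam(n))
T=now(); T=go(T,frame(0),[.375,-.065,.21],20)
E
```

```text
wrist
handle [388.3 -64.9] [22.9 89.1] 85.7 [[343.0, -73.0], [432.0, -80.0], [434.0, -57.0], [345.0, -50.0]] z 0.0219
blade [481.6 -73.8] [20.6 79.5] 85.7 [[441.0, -81.0], [520.0, -87.0], [522.0, -66.0], [443.0, -60.0]] z 0.0138
side
handle [385.  -71.8] [31.9 87.1] 85.6 [[340.0, -84.0], [427.0, -91.0], [430.0, -59.0], [343.0, -52.0]] z 0.0207
blade [481.7 -74.8] [22.6 78.4] 85.9 [[442.0, -83.0], [520.0, -89.0], [522.0, -66.0], [443.0, -61.0]] z 0.0147
scene
handle [385.2 -69. ] [23.9 80.3] 84.2 [[344.0, -77.0], [424.0, -85.0], [426.0, -61.0], [346.0, -53.0]] z 0.0235
blade [478.6 -72.1] [22.9 85.4] 84.2 [[435.0, -79.0], [520.0, -88.0], [522.0, -65.0], [437.0, -56.0]] z 0.0146
t 73.3 p [ 0.4598 -0.04    0.2781] rows [[-0.344, 0.939, 0.004], [0.939, 0.344, -0.0], [-0.002, 0.004, -1.0]] g -0.00038910353494126356 0.0 f [-0.4 -0.9 -0.8]
 n 20 shift [-0.049, -0.043, 0.042] turn [0.0, -0.0, 0.122] mm/row 6.2 deg 5.5
```

Run:
```python
from h import *
T=now(); T=go(T,frame(175.7),[.407,-.068,.06],20); T=go(T,frame(175.7),[.407,-.068,-.0175],10)
```

```text
t 73.3 p [ 0.4598 -0.04    0.2781] rows [[-0.344, 0.939, 0.004], [0.939, 0.344, -0.0], [-0.002, 0.004, -1.0]] g -0.00038910353494126356 0.0 f [-0.4 -0.9 -0.8]
 n 20 shift [0.016, -0.036, 0.136] turn [0.0, 0.0, -0.073] mm/row 11.4 deg 3.3
 n 10 shift [-0.0, 0.0, 0.097] turn [0.0, 0.0, -0.0] mm/row 7.7 deg 0.0
```

Request:
{"op": "play_rows", "data": {"plan": [[[0.016,-0.036,0.136],[0,0,-0.073],-1],[[0.016,-0.036,0.136],[0,0,-0.073],-1],[[0.016,-0.036,0.136],[0,0,-0.073],-1],[[0.016,-0.036,0.136],[0,0,-0.073],-1],[[0.016,-0.036,0.136],[0,0,-0.073],-1],[[0.016,-0.036,0.136],[0,0,-0.073],-1],[[0.016,-0.036,0.136],[0,0,-0.073],-1],[[0.016,-0.036,0.136],[0,0,-0.073],-1],[[0.016,-0.036,0.136],[0,0,-0.073],-1],[[0.016,-0.036,0.136],[0,0,-0.073],-1]]}}

```text
time: 74.13
position: [0.4295, -0.0459, 0.1687]
eef_rot: [0.002, 0.316, 0.949, 0.0]
ft_force: [0.1, 0.6, 0.4]
grip_width: 0.997
gripper_force: 0.0
```

Request:
{"op": "play_rows", "data": {"plan": [[[0.016,-0.036,0.136],[0,0,-0.073],-1],[[0.016,-0.036,0.136],[0,0,-0.073],-1],[[0.016,-0.036,0.136],[0,0,-0.073],-1],[[0.016,-0.036,0.136],[0,0,-0.073],-1],[[0.016,-0.036,0.136],[0,0,-0.073],-1],[[0.016,-0.036,0.136],[0,0,-0.073],-1],[[0.016,-0.036,0.136],[0,0,-0.073],-1],[[0.016,-0.036,0.136],[0,0,-0.073],-1],[[0.016,-0.036,0.136],[0,0,-0.073],-1],[[0.016,-0.036,0.136],[0,0,-0.073],-1]]}}

```text
time: 74.97
position: [0.4076, -0.0675, 0.0599]
eef_rot: [0.002, 0.035, 0.999, -0.0]
ft_force: [0.4, -0.7, 0.9]
grip_width: 1.0
gripper_force: 0.0
```

Run:
```python
from h import *
T=now(); d=cam('wrist'); spat2(d); T=go(T,frame(175.7),[.407,-.068,-.0175],10)
```

```text
t 74.97 p [ 0.4076 -0.0675  0.0599] rows [[-0.998, 0.07, 0.004], [0.07, 0.998, -0.0], [-0.004, -0.0, -1.0]] g 0.9999030488539776 0.0 f [ 0.4 -0.7  0.9]
handle [386.9 -66.3] [23.1 91.6] 85.7 [[340.0, -74.0], [432.0, -81.0], [433.0, -58.0], [342.0, -51.0]] z 0.0219
blade [482.9 -73.6] [19.5 75. ] 85.3 [[445.0, -80.0], [519.0, -86.0], [521.0, -67.0], [446.0, -61.0]] z 0.0141
 n 10 shift [0.001, -0.001, 0.097] turn [-0.0, 0.001, 0.001] mm/row 7.7 deg 0.0
```

Aligned. Down and grip.

Request:
{"op": "play_rows", "data": {"plan": [[[0.001,-0.001,0.097],[0,0,0],-1],[[0.001,-0.001,0.097],[0,0,0],-1],[[0.001,-0.001,0.097],[0,0,0],-1],[[0.001,-0.001,0.097],[0,0,0],-1],[[0.001,-0.001,0.097],[0,0,0],-1],[[0.001,-0.001,0.097],[0,0,0],-1],[[0.001,-0.001,0.097],[0,0,0],-1],[[0.001,-0.001,0.097],[0,0,0],-1],[[0.001,-0.001,0.097],[0,0,0],-1],[[0.001,-0.001,0.09],[0,0,0],-1]]}}

```text
time: 75.85
position: [0.4072, -0.0689, -0.0174]
eef_rot: [0.002, 0.037, 0.999, -0.0]
ft_force: [-0.3, -1.1, -0.2]
grip_width: 1.003
gripper_force: 0.0
```

Request:
{"op": "play_rows", "data": {"plan": [[[0,0,0],[0,0,0],1],[[0,0,0],[0,0,0],1],[[0,0,0],[0,0,0],1],[[0,0,0],[0,0,0],1],[[0,0,0],[0,0,0],1],[[0,0,0],[0,0,0],1],[[0,0,0],[0,0,0],1],[[0,0,0],[0,0,0],1],[[0,0,0],[0,0,0],1],[[0,0,0],[0,0,0],1]], "grip_force": 70}}

```text
time: 76.68
position: [0.4077, -0.069, -0.0159]
eef_rot: [0.003, 0.037, 0.999, -0.0]
ft_force: [-3.2, -0.8, 10.6]
grip_width: 0.26
gripper_force: 68.7
```

Run:
```python
from h import *
T=now(); r=R.from_matrix(T[:3,:3]); z0=T[2,3]
T=go(T,r,T[:3,3]+[0,0,.05],5,'lift'); T=go(T,frame(185.9),[.430,-.0325,z0+.05],8,'over'); T=go(T,frame(185.9),[.430,-.0325,z0],7,'down')
```

```text
t 76.68 p [ 0.4077 -0.069  -0.0159] rows [[-0.997, 0.074, 0.006], [0.074, 0.997, -0.001], [-0.006, -0.0, -1.0]] g 0.2596746166626726 68.71602416038513 f [-3.2 -0.8 10.6]
lift n 5 shift [-0.001, -0.0, -0.125] turn [0.0, -0.0, -0.0] mm/row 10.0 deg 0.0
over n 8 shift [-0.035, 0.057, 0.0] turn [-0.0, 0.001, -0.028] mm/row 5.3 deg 1.3
down n 7 shift [-0.0, -0.0, 0.089] turn [0.0, 0.0, -0.0] mm/row 7.1 deg 0.0
```

Request:
{"op": "play_rows", "data": {"plan": [[[-0.001,0,-0.125],[0,0,0],1],[[-0.001,0,-0.125],[0,0,0],1],[[-0.001,0,-0.125],[0,0,0],1],[[-0.001,0,-0.125],[0,0,0],1],[[-0.001,0,-0.125],[0,0,0],1],[[-0.035,0.057,0],[0,0.001,-0.028],1],[[-0.035,0.057,0],[0,0.001,-0.028],1],[[-0.035,0.057,0],[0,0.001,-0.028],1],[[-0.035,0.057,0],[0,0.001,-0.028],1],[[-0.035,0.057,0],[0,0.001,-0.028],1]]}}

```text
time: 77.52
position: [0.4222, -0.0459, 0.033]
eef_rot: [-0.0, -0.019, 1.0, -0.0]
ft_force: [-0.1, 0.6, -0.1]
grip_width: 0.259
gripper_force: 69.2
```

Request:
{"op": "play_rows", "data": {"plan": [[[-0.035,0.057,0],[0,0.001,-0.028],1],[[-0.035,0.057,0],[0,0.001,-0.028],1],[[-0.035,0.057,0],[0,0.001,-0.028],1],[[0,0,0],[0,0,0],1],[[0,0,0],[0,0,0],1],[[0,0,0],[0,0,0],1],[[0,0,0],[0,0,0],1],[[0,0,0],[0,0,0],1],[[0,0,0],[0,0,0],1],[[0,0,0],[0,0,0],1]]}}

```text
time: 78.35
position: [0.4297, -0.0325, 0.0335]
eef_rot: [-0.001, -0.051, 0.999, -0.0]
ft_force: [0.3, 0.1, -0.5]
grip_width: 0.262
gripper_force: 69.2
```

Run:
```python
from h import *
T=now()
for n in('side','scene'):
    d=cam(n); P=cloud(d); a=cv2.cvtColor(d['pixels'],cv2.COLOR_RGB2HSV)
    m=(a[...,1]<70)&(a[...,2]>70)&(P[...,2]>.04)&(P[...,2]<.10)&(P[...,0]>.46)&(P[...,0]<.57)&(abs(P[...,1]+.03)<.05)
    Q=P[m]
    for x in(.48,.50,.52,.54): k=abs(Q[:,0]-x)<.01; print(n,x,np.round(np.median(Q[k],0),4),k.sum())
go(T,frame(185.9),[.430,-.0325,-.0145],7,'down')
```

```text
t 78.35 p [ 0.4297 -0.0325  0.0335] rows [[-0.995, -0.102, -0.002], [-0.102, 0.995, -0.001], [0.002, -0.001, -1.0]] g 0.26158390126327674 69.17552590370178 f [ 0.3  0.1 -0.5]
side 0.48 [ 0.4797 -0.0291  0.0629] 35
side 0.5 [ 0.5003 -0.0267  0.0637] 34
side 0.52 [ 0.5197 -0.0257  0.0634] 32
side 0.54 [ 0.5362 -0.023   0.0622] 20
scene 0.48 [ 0.4771 -0.028   0.0638] 24
scene 0.5 [ 0.5005 -0.0254  0.0651] 24
scene 0.52 [ 0.5191 -0.022   0.0639] 23
scene 0.54 [ 0.5363 -0.0217  0.0643] 18
down n 7 shift [-0.001, -0.0, 0.086] turn [-0.0, -0.0, -0.0] mm/row 6.9 deg 0.0
```

Request:
{"op": "play_rows", "data": {"plan": [[[0,0,0.061],[0,0,0],1],[[0,0,0.061],[0,0,0],1],[[0,0,0.061],[0,0,0],1],[[0,0,0.061],[0,0,0],1],[[0,0,0.061],[0,0,0],1],[[0,0,0.061],[0,0,0],1],[[0,0,0.061],[0,0,0],1],[[0,0,0.061],[0,0,0],1],[[0,0,0.061],[0,0,0],1],[[0,0,0.061],[0,0,0],1]]}}

```text
time: 79.28
position: [0.4297, -0.0324, -0.0158]
eef_rot: [-0.001, -0.051, 0.999, -0.0]
ft_force: [-2.7, -0.1, 7.5]
grip_width: 0.262
gripper_force: 70.2
```

Request:
{"op": "play_rows", "data": {"plan": [[[0,0,0],[0,0,0],1],[[0,0,0],[0,0,0],-1],[[0,0,0],[0,0,0],-1],[[0,0,0],[0,0,0],-1],[[0,0,0],[0,0,0],-1],[[0,0,0],[0,0,0],-1],[[0,0,0],[0,0,0],-1],[[0,0,0],[0,0,0],-1],[[0,0,-0.1],[0,0,0],-1],[[0,0,-0.1],[0,0,0],-1]]}}

```text
time: 80.12
position: [0.4293, -0.0324, 0.0011]
eef_rot: [-0.001, -0.051, 0.999, -0.0]
ft_force: [0.4, 0.7, 0.1]
grip_width: 1.001
gripper_force: 0.0
```

Request:
{"op": "play_rows", "data": {"plan": [[[0,0,-0.26],[0,0,0],-1],[[0,0,-0.26],[0,0,0],-1],[[0,0,-0.26],[0,0,0],-1],[[0,0,-0.26],[0,0,0],-1],[[0,0,-0.26],[0,0,0],-1],[[0,0,-0.26],[0,0,0],-1],[[0,0,-0.26],[0,0,0],-1],[[0,0,-0.26],[0,0,0],-1],[[0,0,-0.26],[0,0,0],-1],[[0,0,0],[0,0,0],-1]]}}

```text
time: 80.95
position: [0.4316, -0.0324, 0.1923]
eef_rot: [0.002, -0.051, 0.999, -0.001]
ft_force: [0.3, 0.2, 0.8]
grip_width: 1.001
gripper_force: 0.0
```

Run:
```python
from h import *
T=now()
for n in('wrist','side','scene'): print(n); spat2(cam(n))
d=cam('wrist'); spat(d,(0,0,640,260)); lidz()
```

```text
t 80.95 p [ 0.4316 -0.0324  0.1923] rows [[-0.995, -0.102, 0.004], [-0.102, 0.995, -0.001], [-0.004, -0.002, -1.0]] g 1.0008389424354418 0.0 f [0.3 0.2 0.8]
wrist
handle [409.1 -34.4] [91.5 22.5] 5.5 [[363.0, -28.0], [365.0, -50.0], [456.0, -41.0], [454.0, -19.0]] z 0.0221
blade [504.7 -24.9] [76.2 19.4] 6.0 [[466.0, -19.0], [468.0, -38.0], [544.0, -31.0], [542.0, -11.0]] z 0.0141
side
handle [407.8 -40. ] [90.3 31.8] 5.5 [[361.0, -29.0], [364.0, -60.0], [454.0, -52.0], [451.0, -20.0]] z 0.021
blade [504.9 -25.9] [77.7 24.1] 7.8 [[465.0, -19.0], [468.0, -43.0], [545.0, -33.0], [542.0, -9.0]] z 0.0139
scene
handle [409.7 -37.2] [88.3 27.6] 6.2 [[364.0, -28.0], [367.0, -56.0], [455.0, -46.0], [452.0, -19.0]] z 0.0225
blade [502.4 -23.2] [79.5 23.8] 8.8 [[461.0, -18.0], [465.0, -41.0], [543.0, -29.0], [540.0, -5.0]] z 0.0153
handle [426.6 -27.5] [15.6 10.7] 64.3 [[418.0, -32.0], [428.0, -37.0], [435.0, -23.0], [425.0, -18.0]]
steel [503.7 -25.1] [74. 20.] 6.0 [[466.0, -19.0], [468.0, -39.0], [542.0, -31.0], [539.0, -11.0]]
mat [437.3 -31.6] [220.9  75.8] 5.8 [[324.0, -5.0], [331.0, -80.0], [551.0, -58.0], [543.0, 17.0]]
scene 0.51 0.1048 46; scene 0.56 0.1037 50; scene 0.6 0.1035 48; scene 0.64 0.1033 52; scene 0.665 0.1034 49; 
side 0.51 0.1016 37; side 0.56 0.1024 22; side 0.6 0.1026 19; side 0.64 0.1035 16; side 0.665 0.1036 19;
```

```bash
python3 -c "
from station import finish_job
print(finish_job())"
```

```text
the job is handed in; nothing more can be done
None
```

I handed the job in at about 81 s of the 210 s: all four stamps are in the case, the lid is levered open with the spatula and closed again, and the black spatula lies flat on its blue mat (put back once after being knocked aside); the magnifier, phone and ink pad were never approached, though I did not re-measure them at the end.

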